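# Draw the specimen carrier out from under the stacked cases and seat it on the photo stage

### The arm

A 6-joint arm with a two-finger parallel gripper is mounted at the origin on the work surface. World frame = base frame: x ahead of the robot, y to its left, z up, the work surface at z = 0. Lengths are in m, angles in rad, forces in N, time in s.
With the tool pointing down it reaches from about 0.25 to 0.8 m from the base axis. Payload 8.5 kg.
Tool frame: the origin (TCP) lies at the very end of the fingers, on their centre line; the grasp point (between the pads) lies 19 mm behind it (arm.grip_depth is the distance from the TCP to the grasp point, in m); z points along the fingers, y is the direction in which the jaws open and shut (so a half turn about z gives the same grasp; the last joint's range is limited). The gripper opens to 85 mm and grips with 20 to 120 N. Pads are 22 mm wide; open, the fingers measure 114 mm over their backs; the gripper's body (76 mm by 85 mm) begins 54 mm behind the grasp point. The pads swing forward as they close: fully open they stand 13 mm farther back than shut.
Start: joints at [-1.239, 0.238, -0.013, 1.319, 0, 1.571], TCP at [0.171, -0.496, 0.231] pointing down, gripper open.
Joint ranges: [-2.66, 2.66], [-1.03, 1.9], [-1.14, 1.46], [-1.82, 2.27], [-1.45, 1.34], [-3.14, 3.14]. Speed limits (rad/s): [2.22, 2.22, 2.79, 3.14, 3.14, 3.14].

### API

Orientations are given as a rotation vector (axis times angle).
In Python, from plant import arm gives the robot as it stands.
- The arm moves only by the tool apply_moves, never from a script. Its argument "deltas" is a list that holds one entry, the list of rows, each a list of 4 numbers: the shift along the world's x, y, z in mm, then the turn about the world's z in rad. In form: [[[dx, dy, dz, yaw], ...]]. A call has exactly 10 rows; each row is the pose to reach, as a shift and turn from the pose measured when the call began; what a row does not reach only later rows make up. A row lasts 1/8 s, in which the tool goes at most 62.5 mm and 10.7 degrees, less where a joint would pass 70% of its speed; a pose out of reach is approached as far as the arm can. A call with a gripper value outside its range is refused whole. "fingers" is the finger opening in mm, from 0 to 85.4, set as the call begins (left out, the last holds). The fingers move at their own pace and stop on an object; the grip force is fixed at half the most. Time passes only in rows, so rows that repeat a pose let the fingers close, or fill a call up. It gives the time, the measured TCP pose, the force and the opening at its end, in the units of the state.
- arm.observe(): the state, without advancing time (a new reading comes with each control period).
- arm.grab_frame(name): name is "side" or "top" or "wrist"; returns a dict with "frame" (400x640x3 uint8, red, green, blue), "fx", "fy", "cx", "cy" (pixels), "rvec" (rotation vector, rad) and "tvec" (3), from world to camera coordinates, as OpenCV has them; the wrist camera has in their place "tool_from_camera" (4x4, takes a point from camera to tool coordinates, whose origin is the TCP and whose axes are the flange's). Camera axes: x right, y down, z forward; pixel columns grow to the right and rows downward; lengths in m; the calibration is good to about 2 mm. A picture is of the moment at which its call begins: read the wrist's pose just before it. There is no depth.
- arm.finish_job(): hands the job in, once; it reports no verdict.
Trained networks look in a picture, given as the dict that the camera call returned (one of the last four; its "shot" number tells which), for a name from the list of things; names that differ only in an ending like _2 or _b are one class to them, and where a whole thing is asked for, a point or a joint stands for the part that bears it (a point fixed in the world has none). Each returns a list of dicts, best first, with "p" (0 to 1); they miss things now and then, are a little off and sometimes report something else, mostly with a low value. They report only what shows in the picture. A call takes as long as a camera call.
- arm.spot_in(label, picture): "extent" ([left, top, right, bottom] in pixels, round what is visible of it).
The state is a dict: "t": time; "q": joint angles; "joint_vel": joint speeds; "tau": joint torques, N m; "ee_pos": TCP position; "tcp_rot": TCP orientation; "wrist_force": force on the tool from outside, world axes, zero at the start; "ft_torque": the same for the moment, N m; "gripper_width": opening from 0.0 (shut) to 1.0 (fully open).
Only numpy, scipy, OpenCV 4.12 (cv2) and the standard library are available. Lean on these libraries where they do the work, as an engineer would, in place of code of your own. Each camera call takes 0.05 s, during which the arm holds its last target.

### The job

Draw the flat specimen carrier out through the gate from under the stack of cases, sliding it on the table: feel for the gate's opening rather than forcing the carrier against it, and do not topple the cases or shift them on one another. Then lay it flat on the photo stage, grip end towards the robot, and slide it gently home, its far end flush against the end fence and its left side flush against the side fence. Leave the cases standing on the guide and the other things where they are.

Things in the scene. Friction and masses are not known exactly. Their poses are not given: they have to be found in the camera images.
- carrier: grey plastic spade-shaped plate 175 mm long, 11 mm thick, 0.16 kg; origin: centre of the underside. Far part (x = 19.5 to 87.5 mm) 70 mm wide, neck (x = -87.5 to 4.5 mm) 40 mm wide, 45 degree shoulders between. At the start it lies flat on the table, far part under the cases, neck out through the gate.
- carrier_grip (a point): centre of the carrier's upright grip plate, 32 mm above the underside, at x = -77.5 mm, y = 0. The grip plate is 12 mm thick along x, 40 mm wide along y, and stands from 11 to 49.5 mm above the underside; about 55 mm are clear between it and the gate.
- carrier_end (a point): middle of the lower edge of the carrier's far (+x) end: x = +87.5 mm, y = 0, z = 0 in its frame.
- guide: fixed guide on the table, with its gate; origin on the table midway between its rails. The carrier is drawn out along its -x, some 120 mm, to be clear of the gate. Aluminium rails along x from -65 to +50 mm, 8 mm high, 16 mm wide, inner faces at y = +47 and -47 mm. The cases end on the rails, 3 mm lower than they started.
- guide_front (a point): midpoint of the gate's range, on the table, x = -55 mm, y = 0 in the guide. The steel gate (x -60 to -50 mm) has a crossbar from 16 to 26 mm high, which holds the cases back, and posts 73 mm apart inside. It stands several mm (under 10) off to one side; which side is not reported. A shoulder on a post is felt as side force and twist at the grip: back off, shift away; under 15 N.
- case_low: lowest case, black hard plastic, 80 x 128 x 36 mm, about 0.22 kg; origin: centre of its underside. Rests on the carrier at the start, axes about parallel to the guide's. It is dragged a few mm with the carrier until it bears on the gate's crossbar.
- case_mid: middle case, aluminium, 72 x 100 x 34 mm, about 0.16 kg, loose on the lowest case; origin: centre of its underside.
- case_top: top case, black hard plastic, 60 x 74 x 40 mm, about 0.11 kg, loose on the middle case; origin: centre of its underside.
- stage: photo stage, fixed: dark steel base 230 x 150 x 6 mm, origin at the centre of its underside, +x roughly away from the robot, +y left. The seated carrier lies on the base, its origin at x = 7.5, y = 10, z = 6 mm here, axes parallel.
- fences: the stage's two rigid fences; origin at their inner corner on top of the base: x = 95, y = 45, z = 6 mm in the stage's frame, same axes. Aluminium, 14 mm high. End fence: inner face at x = 0 here, y from -105 to +5 mm. Side fence on the left: inner face at y = 0 here, x from -115 to +12 mm. Press them with under 20 N.
- jar: bystander: screw-top jar, 56 mm wide, 75 mm high. Origin under its centre.
- bottle: bystander: bottle, 48 mm wide, 130 mm high. Origin under its centre.
- loupe: bystander: black loupe cup, 42 mm wide, 30 mm high. Origin under its centre.
- dish: bystander: glass dish, 84 mm wide, 18 mm high. Origin under its centre.
- brush: bystander: brush lying on the table. Origin under its centre.
- caliper: bystander: steel caliper lying on the table, about 130 mm long along x. Origin under its centre.
- block: bystander: wooden block 50 x 80 x 45 mm. Origin under its centre.

How it is judged:
By the outcome, as a careful person would: the job done as asked, in the order asked, and still so for the second after the job is handed in, with the robot touching nothing.
It also fails if it takes over 72 s, if anything falls off the work surface, if the arm or the gripper's body presses on something with over 40 N, if the wrist force passes 120 N, or if a joint passes its speed limit or range.

## Working session

There is one attempt and no reset: what is moved stays moved. The work goes in short steps, Python scripts to look and compute and a tool call to move; the robot and the scene stay as the last step left them, time stands still between calls to the robot, and variables do not carry over. Pictures are saved under pics/ and viewed, and the job is handed in when it is done.

Besides the shell and the picture viewer there is one more tool, called after ">>>" by a JSON object that holds its "api" and its "payload", one argument or row to a line. apply_moves: Moves the arm, as the interface text tells. Its arguments: {"type":"object","properties":{"deltas":{"type":"array","items":{"type":"array","items":{"type":"array","items":{"type":"number"}}}},"fingers":{"type":"number"}},"required":["deltas"]}

```bash
mkdir -p pics; ls; cat > h.py <<'E'
import numpy as np, cv2
from plant import arm
def save(n,p): cv2.imwrite('pics/'+n+'.png',p['frame'][:,:,::-1])
def KRt(p,obs=None):
    K=np.array([[p['fx'],0,p['cx']],[0,p['fy'],p['cy']],[0,0,1]])
    if 'rvec' in p:
        R=cv2.Rodrigues(np.array(p['rvec'],float))[0]; t=np.array(p['tvec'],float).reshape(3)
    else:
        T=np.eye(4);T[:3,:3]=cv2.Rodrigues(np.array(obs['tcp_rot'],float))[0];T[:3,3]=obs['ee_pos']
        M=np.linalg.inv(T@np.array(p['tool_from_camera'])); R=M[:3,:3];t=M[:3,3]
    return K,R,t
def unproj(p,uv,z,obs=None):
    K,R,t=KRt(p,obs); d=R.T@np.linalg.inv(K)@np.array([uv[0],uv[1],1.]); c=-R.T@t
    return c+d*(z-c[2])/d[2]
def proj(p,X,obs=None):
    K,R,t=KRt(p,obs); x=(K@(R@np.atleast_2d(X).T+t[:,None])).T
    return x[:,:2]/x[:,2:]
E
python3 - <<'E'
from h import *
o=arm.observe(); print(o)
for n in ['top','side','wrist']:
    p=arm.grab_frame(n); save(n+'0',p)
    print(n,p['fx'],p['cx'],p['cy'],p.get('rvec'),p.get('tvec'),p.get('tool_from_camera'))
    for l in ['carrier','guide','case_low','case_mid','case_top','stage','fences','jar','bottle','block','carrier_grip']:
        try:
            r=arm.spot_in(l,p)[:1]; print(l,[(np.round(a['extent']),round(a['p'],2)) for a in r])
        except Exception as e: print(l,e)
print(arm.observe()['t'])
E
```

```text
pics
{'t': 0.0, 'q': array([-1.23897127e+00,  2.38776527e-01, -1.42199720e-02,  1.31919804e+00,
        3.96163477e-05,  1.57080583e+00]), 'joint_vel': array([ 0.00019879, -0.00129171,  0.00099848,  0.00053831, -0.00074165,
       -0.00013283]), 'tau': array([ 1.30741057e-03, -5.38778043e+01,  3.46440411e+01,  1.83573703e-02,
       -5.55013469e-05,  8.12496182e-06]), 'ee_pos': array([ 0.1709108 , -0.49598126,  0.2306932 ]), 'tcp_rot': array([-3.09708842e+00, -5.18597955e-01,  3.01228736e-04]), 'wrist_force': array([ 0.28763621,  0.58164811, -0.00704402]), 'ft_torque': array([-0.0297894 ,  0.05106227, -0.04080475]), 'gripper_width': 1.0000501789540206}
top 400.6895102407634 321.4252461927641 199.11392013625812 [ 2.14539058 -2.12488624  0.18737759] [0.05150969 0.60069866 1.03617579] None
carrier [(array([293., 203., 325., 220.]), 0.8)]
guide [(array([294., 189., 305., 237.]), 0.51)]
case_low [(array([267., 189., 295., 236.]), 0.61)]
case_mid [(array([265., 188., 291., 229.]), 0.65)]
case_top [(array([263., 192., 291., 225.]), 0.93)]
stage [(array([400., 177., 461., 264.]), 0.73)]
fenc
[... 686 characters left out ...]
(array([297., 102., 346., 143.]), 0.96)]
jar [(array([222., 176., 253., 218.]), 0.85)]
bottle [(array([245., 131., 267., 180.]), 0.88)]
block [(array([230., 298., 264., 351.]), 0.66)]
carrier_grip [(array([306., 202., 343., 285.]), 0.75)]
wrist 286.92394023905183 317.0928180855981 203.36746270833314 None None [[ 2.38968704e-05 -9.62044410e-01 -2.72892934e-01  6.90268006e-02]
 [ 9.99999958e-01 -5.62063468e-05  2.85715977e-04  8.72511833e-04]
 [-2.90209773e-04 -2.72892929e-01  9.62044367e-01 -1.42209245e-01]
 [ 0.00000000e+00  0.00000000e+00  0.00000000e+00  1.00000000e+00]]
carrier []
guide []
case_low []
case_mid []
case_top []
stage []
fences []
jar []
bottle []
block []
carrier_grip []
1.8
```

View pics/top0.png

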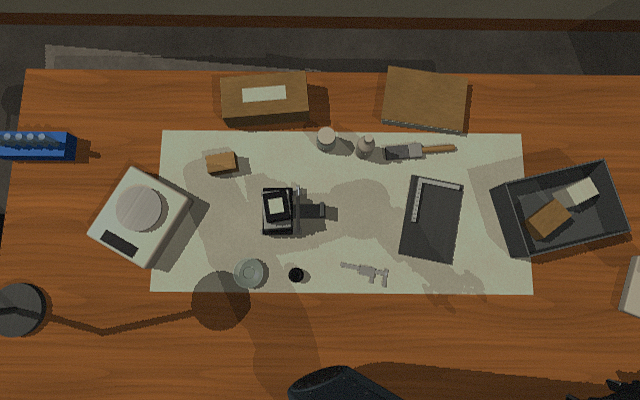

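View pics/side0.png

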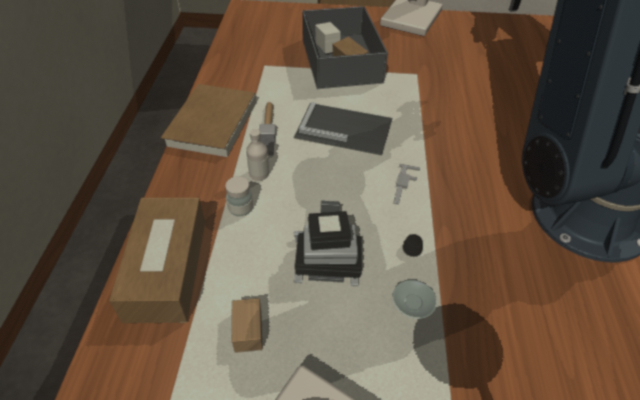

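```bash
python3 - <<'E'
import cv2
a=cv2.imread('pics/top0.png')[165:265,240:480];cv2.imwrite('pics/top0z.png',cv2.resize(a,None,fx=3.3,fy=3.3,interpolation=cv2.INTER_CUBIC))
a=cv2.imread('pics/side0.png')[90:300,200:410];cv2.imwrite('pics/side0z.png',cv2.resize(a,None,fx=2.85,fy=2.85,interpolation=cv2.INTER_CUBIC))
E
```

```text
(no output)
```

View pics/top0z.png

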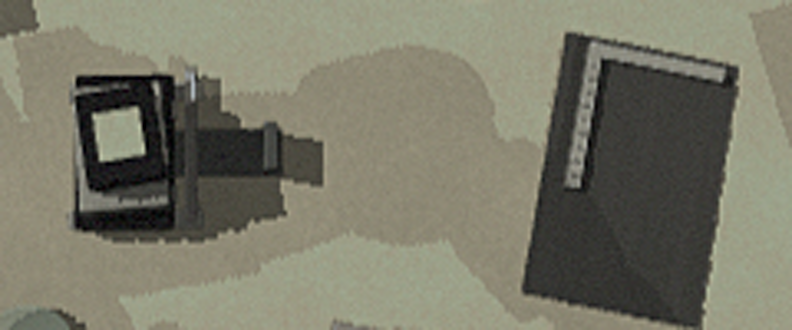

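View pics/side0z.png

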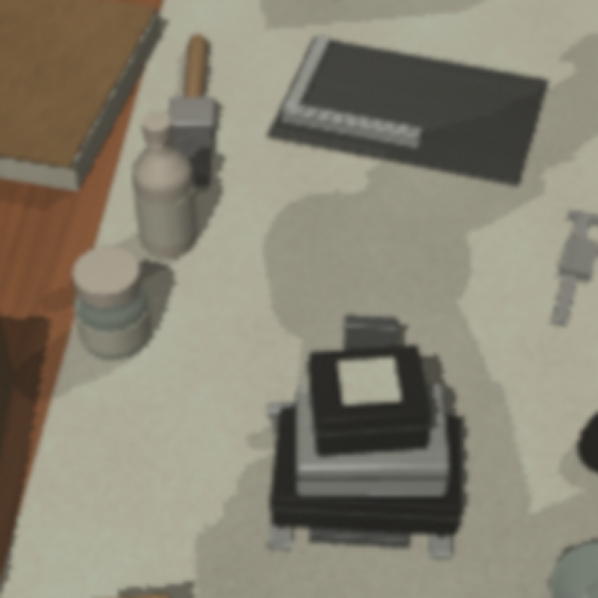

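```bash
python3 - <<'E'
from h import *
o=arm.observe()
p=arm.grab_frame('top')
q=lambda z,u,v: np.round(unproj(p,(240+u/3.3,165+v/3.3),z)*1000,1)
s=arm.grab_frame('side')
qs=lambda z,u,v: np.round(unproj(s,(200+u/2.85,90+v/2.85),z)*1000,1)
print('scale',np.linalg.norm(unproj(p,(320,200),0)-unproj(p,(330,200),0))*100,'mm/px')
for n,z,u,v in [('grip top L',.0495,263,121),('grip tR',.0495,278,121),('grip bL',.0495,263,174),('grip bR',.0495,278,174),
 ('neck ul',.011,200,131),('neck ll',.011,200,176),('bar top',.026,190,70),('bar bot',.026,190,235),
 ('stage tl',.006,567,33),('tr',.006,739,66),('br',.006,703,328),('bl',.006,524,294),('fcorner in',.02,603,60),('sf end in',.02,582,188),('ef end in',.02,726,82),('sf end out',.02,567,188),('corner out',.02,592,40)]:
  print(n,q(z,u,v))
print('side')
for n,z,u,v in [('grip l',.0495,346,318),('grip r',.0495,403,320),('stage',.006,318,37),('',.006,547,80),('',.006,518,185),('',.006,268,136),('rail L back end',.008,281,540),('rail R back',.008,441,548),('carrier end l',.011,310,532),('r',.011,410,538),('postL',.026,274,405)]:
  print(n,qs(z,u,v))
E
```

```text
scale 2.841425610674722 mm/px
grip top L [593.3  61.9  49.5]
grip tR [593.5  49.6  49.5]
grip bL [549.5  61.5  49.5]
grip bR [549.6  49.2  49.5]
neck ul [590.5 115.4  11. ]
neck ll [552.  114.7  11. ]
bar top [640.3 124.   26. ]
bar bot [501.  121.4  26. ]
stage tl [ 680.5 -200.8    6. ]
tr [ 652.8 -348.8    6. ]
br [ 429.1 -307.2    6. ]
bl [ 455.8 -158.2    6. ]
fcorner in [ 653.9 -227.6   20. ]
sf end in [ 543.9 -206.3   20. ]
ef end in [ 635.8 -331.8   20. ]
sf end out [ 543.8 -193.7   20. ]
corner out [ 671.3 -218.8   20. ]
side
grip l [591.8  56.3  49.5]
grip r [549.3  54.3  49.5]
stage [ 647.9 -344.7    6. ]
 [ 428.4 -300.     6. ]
 [ 457.  -151.3    6. ]
 [ 679.5 -194.5    6. ]
rail L back end [622.7 226.9   8. ]
rail R back [513.3 223.4   8. ]
carrier end l [603.4 220.7  11. ]
r [534.8 219.2  11. ]
postL [638.5 124.8  26. ]
```

>>> {"api": "apply_moves", "payload": {
  "deltas": [
    [[35, 50, 0, -0.035], [70, 100, 0, -0.07], [105, 150, 0, -0.105], [140, 200, 0, -0.14], [175, 250, 0, -0.175], [210, 305, -20, -0.21], [245, 355, -50, -0.25], [280, 405, -80, -0.29], [310, 450, -110, -0.32], [334, 486, -130, -0.332]]
  ],
  "fingers": 60
}}

```text
t: 3.15
ee_pos: [0.5053, -0.0094, 0.101]
tcp_rot: [3.142, -0.001, 0.001]
wrist_force: [1.6, -0.5, 0.5]
gripper_width: 0.7
```

```bash
cat > w.py <<'E'
from h import *
import sys
o=arm.observe();p=arm.grab_frame('wrist');save(sys.argv[1],p)
import pickle;pickle.dump((o,{k:p[k] for k in p}),open(sys.argv[1]+'.pkl','wb'))
R=cv2.Rodrigues(o['tcp_rot'])[0]
print(o['t'],o['q'].round(3),o['ee_pos'].round(4),'toolx yaw',np.degrees(np.arctan2(R[1,0],R[0,0])),o['wrist_force'].round(1),o['ft_torque'].round(2),o['gripper_width'])
E
python3 w.py w1
```

```text
3.15 [-0.019  0.285 -0.3    0.985 -0.     3.124] [ 0.5053 -0.0094  0.101 ] toolx yaw -0.04269139967291556 [ 1.6 -0.5  0.5] [-0.03 -0.03 -0.08] 0.7000657140158102
```

View pics/w1.png

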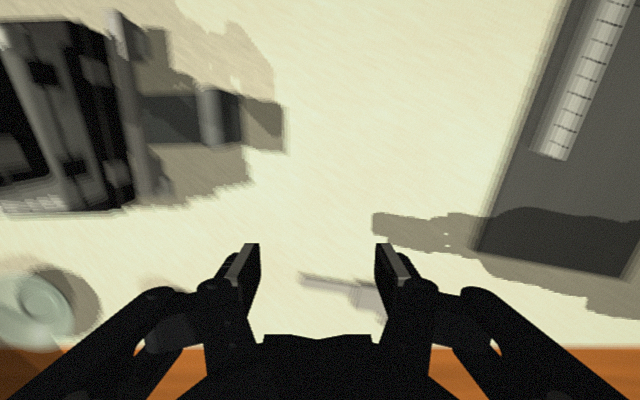

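>>> {"api": "apply_moves", "payload": {
  "deltas": [
    [[0, 0, 0, 0.18], [0, 0, 0, 0.36], [0, 0, 0, 0.54], [0, 0, 0, 0.72], [10, 0, 0, 0.9], [20, 0, 0, 1.08], [30, 0, 0, 1.26], [40, 0, 0, 1.44], [50, 0, 0, 1.62], [60, 0, 0, 1.8]]
  ],
  "fingers": 60
}}

```text
t: 4.45
ee_pos: [0.5679, -0.0049, 0.0978]
tcp_rot: [-1.943, -2.467, 0.004]
wrist_force: [-0.0, -0.5, 0.2]
gripper_width: 0.703
```

>>> {"api": "apply_moves", "payload": {
  "deltas": [
    [[0, 0, 0, 0.18], [0, 0, 0, 0.36], [5, 0, 0, 0.54], [10, 0, 0, 0.72], [20, 0, 0, 0.9], [30, 0, -5, 1.08], [45, 0, -10, 1.26], [60, 0, -20, 1.341], [75, 0, -30, 1.341], [75, 0, -30, 1.341]]
  ]
}}

```text
t: 5.7
ee_pos: [0.6431, -0.0049, 0.0666]
tcp_rot: [0.008, -3.141, 0.004]
wrist_force: [-0.9, 0.5, 0.9]
gripper_width: 0.703
```

```bash
python3 w.py w2
```

```text
5.7 [-0.006  0.528  0.002  1.046 -0.003 -0.011] [ 0.6431 -0.0049  0.0666] toolx yaw -179.7168419267798 [-0.9  0.5  0.9] [0.01 0.05 0.02] 0.702834879695107
```

View pics/w2.png

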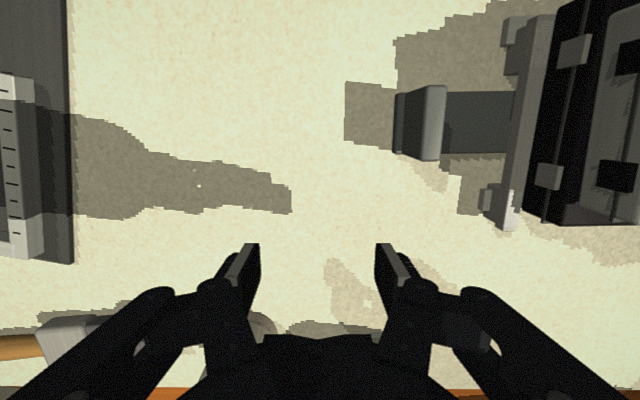

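```bash
python3 - <<'E'
import cv2
a=cv2.imread('pics/w2.png')[0:240,380:640];cv2.imwrite('pics/w2z.png',cv2.resize(a,None,fx=2.5,fy=2.5,interpolation=cv2.INTER_CUBIC))
E
```

```text
(no output)
```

View pics/w2z.png

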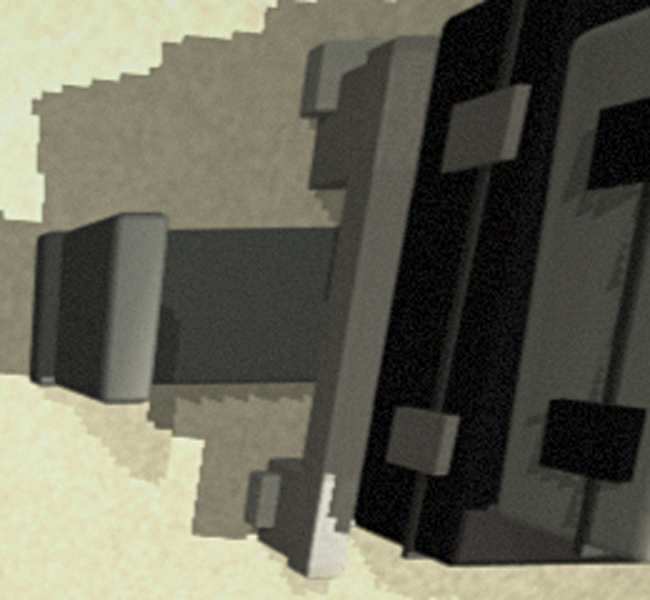

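```bash
python3 - <<'E'
from h import *
import pickle
o,p=pickle.load(open('w2.pkl','rb'))
g=lambda n,z,u,v: print(n,(unproj(p,(380+u/2.5,v/2.5),z,o)*1000).round(1))
g('upper post inner bottom',0,312,187)
g('upper post inner z16?',.016,345,187)
g('lower post inner bottom',0,275,460)
g('lower post inner bottom',0.016,303,460)
g('upper rail inner bottom',0,302,115)
g('upper rail inner top',0.008,315,115)
g('lower rail inner bottom',0,250,472)
g('lower rail inner top',0.008,265,472)
g('lower rail outer bottom',0,247,525)
g('grip top near',.0495,122,213)
g('grip top near',.0495,165,213)
g('grip top far',.0495,105,402)
g('grip top far',.0495,150,402)
g('neck up',.011,335,229)
g('neck lo',.011,315,382)
g('neck up',.011,170,231)
g('neck lo',.011,160,384)
g('neck end up',.011,45,233)
g('neck end lo',.011,36,383)
g('bar top far end',.026,330,577);g('bar near end ',.026,385,37)
for x0 in (562,565,568,571,574,577,580):
    for s in (-1,1):
        a=proj(p,np.array([[x0+s*36.5,115,0],[x0+s*36.5,115,16]])/1000,o); print(x0,s,((a-[380,0])*2.5).round(0).tolist())
E
```

```text
upper post inner bottom [542.9 119.3   0. ]
upper post inner z16? [545.3 117.8  16. ]
lower post inner bottom [617.6 122.    0. ]
lower post inner bottom [614.2 119.9  16. ]
upper rail inner bottom [525.6 113.5   0. ]
upper rail inner top [527.4 112.2   8. ]
lower rail inner bottom [621.2 115.2   0. ]
lower rail inner top [619.4 114.8   8. ]
lower rail outer bottom [637.8 116.9   0. ]
grip top near [555.4  51.3  49.5]
grip top near [555.4  60.2  49.5]
grip top far [594.4  51.9  49.5]
grip top far [594.3  61.9  49.5]
neck up [554.5 120.4  11. ]
neck lo [593.5 122.5  11. ]
neck up [555.2  78.   11. ]
neck lo [594.3  80.3  11. ]
neck end up [555.8  45.8  11. ]
neck end lo [594.2  46.5  11. ]
bar top far end [644.5 126.5  26. ]
bar near end  [515.9 114.3  26. ]
562 -1 [[308.0, 115.0], [349.0, 98.0]]
562 1 [[262.0, 395.0], [295.0, 402.0]]
565 -1 [[306.0, 127.0], [347.0, 112.0]]
565 1 [[260.0, 406.0], [293.0, 414.0]]
568 -1 [[304.0, 140.0], [344.0, 125.0]]
568 1 [[259.0, 416.0], [291.0, 425.0]]
571 -1 [[302.0, 152.0], [342.0, 139.0]]
571 1 [[257.0, 426.0], [290.0, 436.0]]
574 -1 [[300.0, 165.0], [340.0, 153.0]]
574 1 [[255.0, 436.0], [288.0, 447.0]]
577 -1 [[298.0, 177.0], [337.0, 166.0]]
577 1 [[254.0, 446.0], [286.0, 457.0]]
580 -1 [[296.0, 189.0], [335.0, 179.0]]
580 1 [[252.0, 456.0], [284.0, 468.0]]
```

>>> {"api": "apply_moves", "payload": {
  "deltas": [
    [[0, 0, 15, 0], [-10, 10, 28, 0.005], [-25, 22, 30, 0.012], [-45, 40, 30, 0.012], [-60, 54, 25, 0.012], [-70, 61, 18, 0.012], [-70, 61, 13, 0.012], [-70, 61, 10, 0.012], [-70, 61, 10, 0.012], [-70, 61, 10, 0.012]]
  ],
  "fingers": 50
}}

```text
t: 7.0
ee_pos: [0.573, 0.0558, 0.0771]
tcp_rot: [0.026, -3.141, 0.004]
wrist_force: [0.3, 0.6, 1.6]
gripper_width: 0.582
```

```bash
python3 w.py w3
```

```text
7.0 [ 0.098  0.415 -0.164  0.992 -0.003  0.082] [0.573  0.0558 0.0771] toolx yaw -179.04153733352328 [0.3 0.6 1.6] [-0.02  0.04 -0.01] 0.5817675688794743
```

View pics/w3.png

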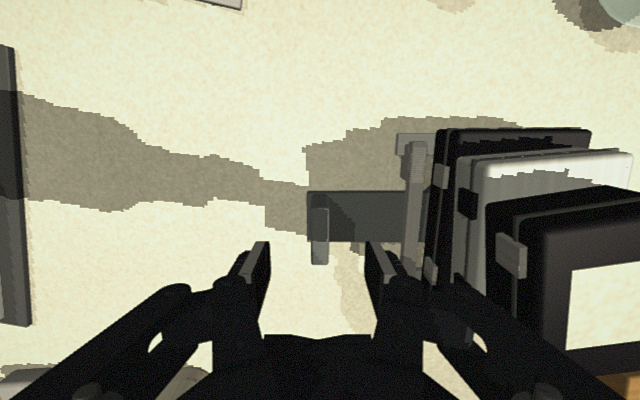

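```bash
python3 - <<'E'
from h import *
import pickle
o,p=pickle.load(open('w3.pkl','rb'))
for u,v in [(312,208),(328,208),(312,264),(328,264)]: print((unproj(p,(u,v),.0495,o)*1000).round(1))
a=p['frame'][110:300,290:480][:,:,::-1];cv2.imwrite('pics/w3z.png',cv2.resize(a,None,fx=3.1,fy=3.1,interpolation=cv2.INTER_CUBIC))
E
```

```text
[555.1  51.3  49.5]
[554.9  61.2  49.5]
[593.4  51.7  49.5]
[593.2  62.2  49.5]
```

View pics/w3z.png

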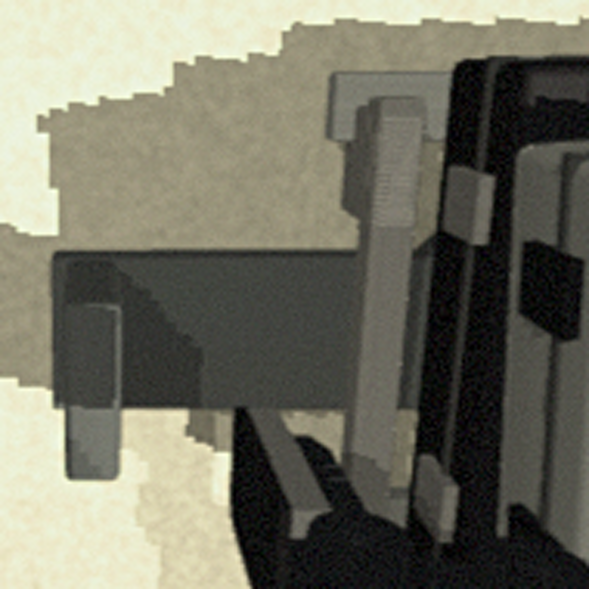

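>>> {"api": "apply_moves", "payload": {
  "deltas": [
    [[0, 0, -10, 0], [0, 1, -22, 0], [0, 1, -34, 0], [0, 1, -46, 0], [0, 1, -54, 0], [0, 1, -58, 0], [0, 1, -59, 0], [0, 1, -59, 0], [0, 1, -59, 0], [0, 1, -59, 0]]
  ]
}}

```text
t: 8.3
ee_pos: [0.5731, 0.0568, 0.0184]
tcp_rot: [0.026, -3.141, 0.004]
wrist_force: [0.4, -1.0, -0.3]
gripper_width: 0.583
```

>>> {"api": "apply_moves", "payload": {
  "deltas": [
    [[0, 0, 0, 0], [0, 0, 0, 0], [0, 0, 0, 0], [0, 0, 0, 0], [0, 0, 0, 0], [0, 0, 0, 0], [0, 0, 0, 0], [0, 0, 0, 0], [0, 0, 0, 0], [0, 0, 0, 0]]
  ],
  "fingers": 4
}}

```text
t: 9.55
ee_pos: [0.5732, 0.0569, 0.0186]
tcp_rot: [0.027, -3.141, 0.004]
wrist_force: [-0.8, 0.4, 4.7]
gripper_width: 0.131
```

```bash
python3 w.py w4; python3 - <<'E'
from h import *
p=arm.grab_frame('side');save('s4',p)
a=cv2.imread('pics/s4.png')[150:300,230:430];cv2.imwrite('pics/s4z.png',cv2.resize(a,None,fx=3.5,fy=3.5,interpolation=cv2.INTER_CUBIC))
E
```

```text
9.55 [ 0.1    0.472 -0.242  0.857 -0.002  0.083] [0.5732 0.0569 0.0186] toolx yaw -179.03147440040703 [-0.8  0.4  4.7] [0.32 0.29 0.1 ] 0.13068279426006021
```

View pics/s4z.png

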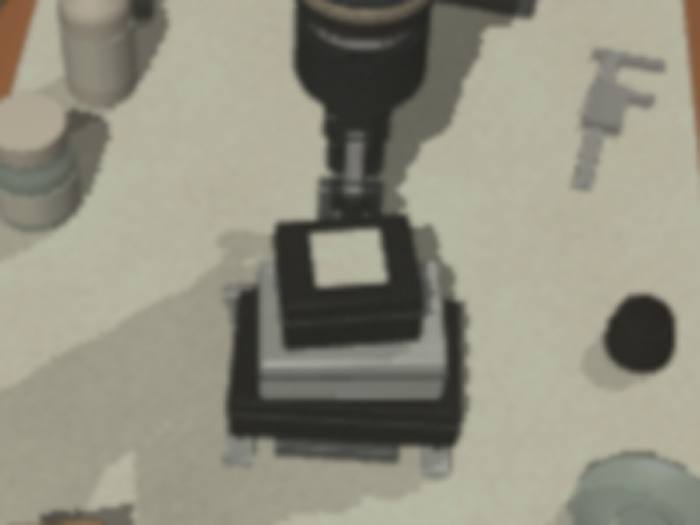

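View pics/w4.png

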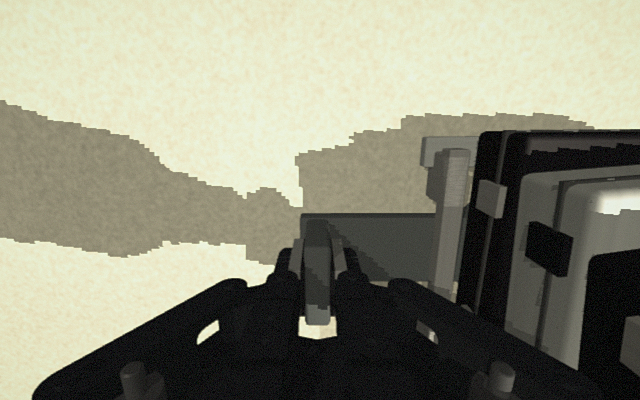

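>>> {"api": "apply_moves", "payload": {
  "deltas": [
    [[0.2, -1, 0, 0], [0.6, -2.5, 0, 0], [1.2, -4, 0, 0], [2, -5.5, 0, 0], [3, -7, 0, 0], [4, -8.5, 0, 0], [4.8, -10, 0, 0], [5.4, -11.5, 0, 0], [5.6, -12, 0, 0], [5.6, -12, 0, 0]]
  ]
}}

```text
t: 10.9
ee_pos: [0.5783, 0.0461, 0.0186]
tcp_rot: [0.029, -3.141, 0.0]
wrist_force: [-3.4, 8.0, 4.7]
gripper_width: 0.132
```

```bash
python3 w.py w5;  python3 - <<'E'
from h import *
p=arm.grab_frame('top');save('t5',p)
a=cv2.imread('pics/t5.png')[165:265,240:360];cv2.imwrite('pics/t5z.png',cv2.resize(a,None,fx=5,fy=5,interpolation=cv2.INTER_CUBIC))
E
```

```text
10.9 [ 0.08   0.479 -0.23   0.863 -0.     0.061] [0.5783 0.0461 0.0186] toolx yaw -178.95865347483894 [-3.4  8.   4.7] [1.54 0.56 0.27] 0.13211498328335197
```

View pics/t5z.png

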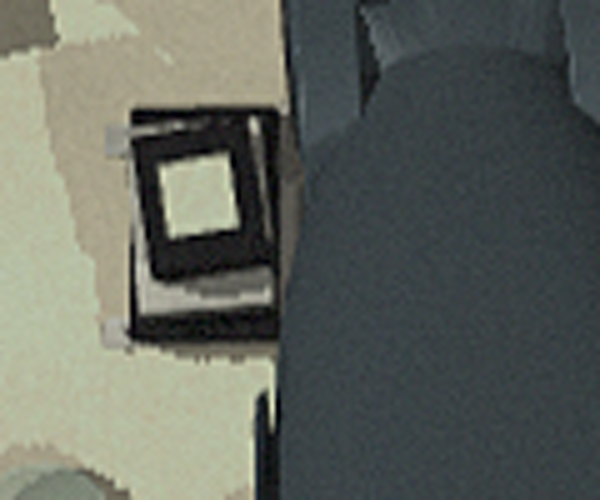

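View pics/w5.png

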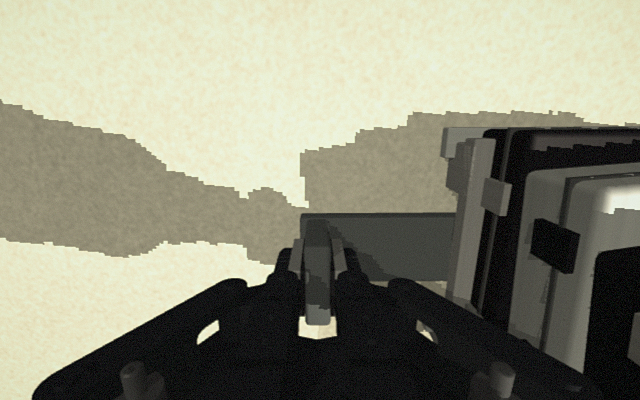

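>>> {"api": "apply_moves", "payload": {
  "deltas": [
    [[0.3, -1, 0, 0], [0.4, -2.5, 0, 0], [0.5, -4, 0, 0], [0.5, -5.5, 0, 0], [0.5, -7, 0, 0], [0.6, -8.5, 0, 0], [0.6, -10, 0, 0], [0.6, -11, 0, 0], [0.6, -12, 0, 0], [0.6, -12.5, 0, 0]]
  ]
}}

```text
t: 12.25
ee_pos: [0.5792, 0.0346, 0.0186]
tcp_rot: [0.03, -3.141, -0.003]
wrist_force: [0.2, 6.4, 3.3]
gripper_width: 0.132
```

```bash
python3 w.py w6;  python3 - <<'E'
from h import *
import cv2
a=cv2.imread('pics/w6.png')[90:330,280:640];cv2.imwrite('pics/w6z.png',cv2.resize(a,None,fx=2.2,fy=2.2,interpolation=cv2.INTER_CUBIC))
E
```

```text
12.25 [ 0.059  0.478 -0.231  0.862  0.002  0.04 ] [0.5792 0.0346 0.0186] toolx yaw -178.9159569853213 [0.2 6.4 3.3] [1.31 0.05 0.02] 0.13206555664841682
```

View pics/w6z.png

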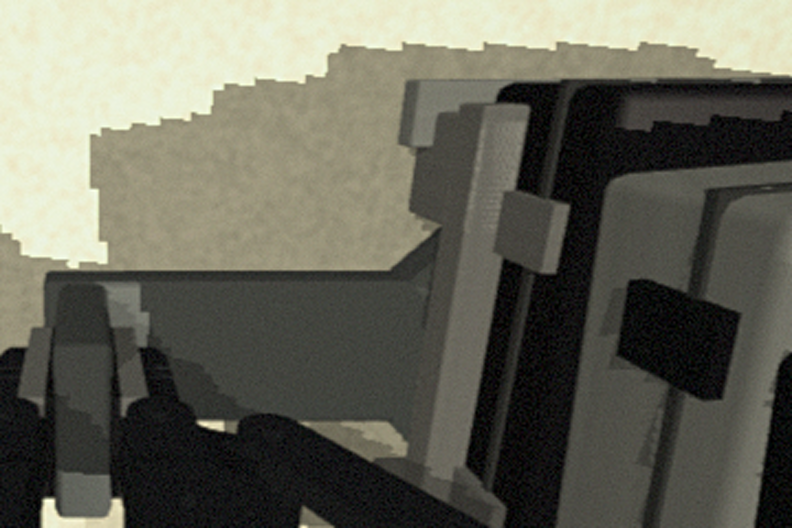

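>>> {"api": "apply_moves", "payload": {
  "deltas": [
    [[0, -1, 0, 0], [0.1, -2, 0, 0], [0.1, -3, 0, 0], [0.1, -4, 0, 0], [0.1, -5, 0, 0], [0.1, -6, 0, 0], [0.2, -7, 0, 0], [0.2, -8, 0, 0], [0.2, -8.5, 0, 0], [0.2, -9, 0, 0]]
  ]
}}

```text
t: 13.55
ee_pos: [0.5797, 0.0266, 0.0186]
tcp_rot: [0.031, -3.141, -0.005]
wrist_force: [-0.9, 8.7, 2.2]
gripper_width: 0.128
```

```bash
python3 w.py w7;  python3 - <<'E'
from h import *
import cv2
a=cv2.imread('pics/w7.png')[90:330,280:640];cv2.imwrite('pics/w7z.png',cv2.resize(a,None,fx=2.2,fy=2.2,interpolation=cv2.INTER_CUBIC))
E
```

```text
13.55 [ 0.044  0.478 -0.231  0.861  0.003  0.024] [0.5797 0.0266 0.0186] toolx yaw -178.87240974356558 [-0.9  8.7  2.2] [ 1.25  0.05 -0.02] 0.1284389090151301
```

View pics/w7z.png

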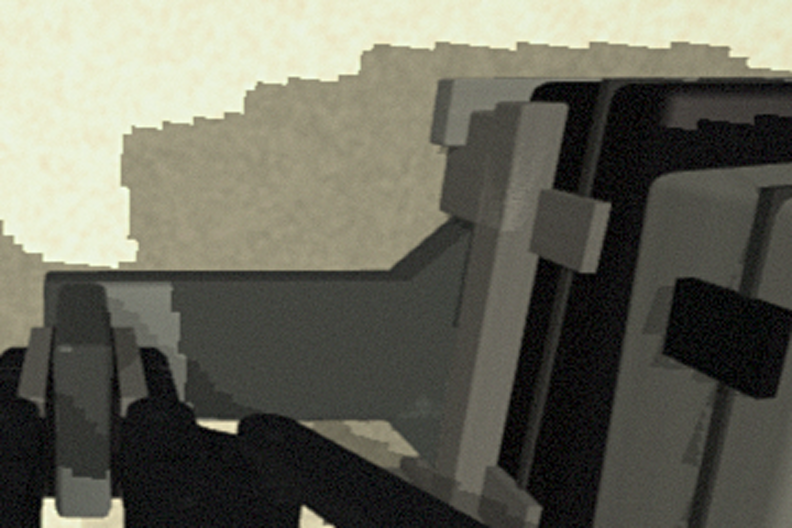

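>>> {"api": "apply_moves", "payload": {
  "deltas": [
    [[0, -1, 0, 0], [0.1, -2, 0, 0], [0.1, -3, 0, 0], [0.1, -4, 0, 0], [0.1, -5, 0, 0], [0.1, -6, 0, 0], [0.2, -7, 0, 0], [0.2, -8, 0, 0], [0.2, -9, 0, 0], [0.2, -10, 0, 0]]
  ]
}}

```text
t: 14.85
ee_pos: [0.5801, 0.0176, 0.0186]
tcp_rot: [-0.032, 3.141, 0.008]
wrist_force: [-0.2, 8.0, 3.1]
gripper_width: 0.131
```

```bash
python3 w.py w8;  python3 - <<'E'
from h import *
import cv2
a=cv2.imread('pics/w8.png')[90:330,280:640];cv2.imwrite('pics/w8z.png',cv2.resize(a,None,fx=2.2,fy=2.2,interpolation=cv2.INTER_CUBIC))
E
```

```text
14.85 [ 0.028  0.478 -0.231  0.861  0.005  0.007] [0.5801 0.0176 0.0186] toolx yaw -178.8283846066839 [-0.2  8.   3.1] [1.03 0.07 0.02] 0.13114089976620877
```

View pics/w8z.png

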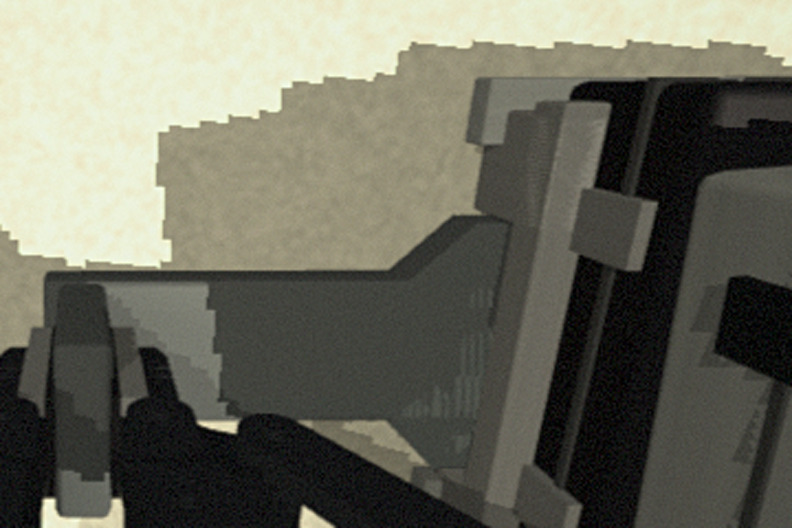

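>>> {"api": "apply_moves", "payload": {
  "deltas": [
    [[0, -1, 0, 0], [0.1, -3, 0, 0], [0.1, -5, 0, 0], [0.2, -7, 0, 0], [0.2, -9, 0, 0], [0.2, -11, 0, 0], [0.3, -13, 0, 0], [0.3, -15, 0, 0], [0.3, -17, 0, 0], [0.4, -19, 0, 0]]
  ]
}}

```text
t: 16.15
ee_pos: [0.5808, -0.0003, 0.0186]
tcp_rot: [-0.034, 3.141, 0.011]
wrist_force: [-0.6, 11.1, 3.3]
gripper_width: 0.129
```

>>> {"api": "apply_moves", "payload": {
  "deltas": [
    [[0, -2, 0, 0], [0.1, -4, 0, 0], [0.1, -6, 0, 0], [0.2, -8, 0, 0], [0.2, -10, 0, 0], [0.2, -12, 0, 0], [0.3, -14, 0, 0], [0.3, -16, 0, 0], [0.3, -18, 0, 0], [0.4, -20, 0, 0]]
  ]
}}

```text
t: 17.4
ee_pos: [0.5811, -0.0205, 0.0186]
tcp_rot: [-0.033, 3.141, 0.011]
wrist_force: [-0.5, 5.5, 2.9]
gripper_width: 0.135
```

```bash
python3 w.py w9;  python3 - <<'E'
from h import *
import cv2
p=arm.grab_frame('side');save('s9',p)
a=cv2.imread('pics/s9.png')[150:300,230:430];cv2.imwrite('pics/s9z.png',cv2.resize(a,None,fx=3.5,fy=3.5,interpolation=cv2.INTER_CUBIC))
E
```

```text
17.4 [-0.039  0.48  -0.229  0.862  0.007 -0.06 ] [ 0.5811 -0.0205  0.0186] toolx yaw -178.77831601563923 [-0.5  5.5  2.9] [0.45 0.04 0.01] 0.135015580686391
```

View pics/s9z.png

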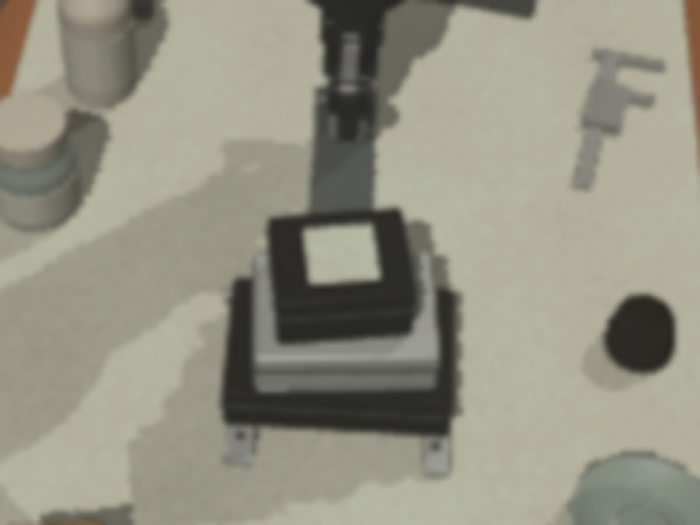

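View pics/w9.png

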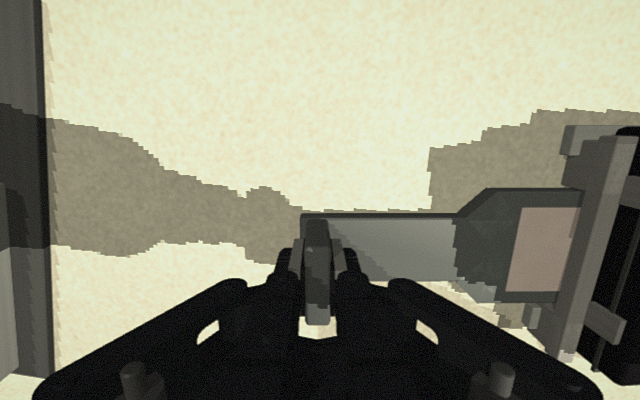

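>>> {"api": "apply_moves", "payload": {
  "deltas": [
    [[0, -2, 0, 0], [0.1, -4, 0, 0], [0.1, -6, 0, 0], [0.2, -8, 0, 0], [0.2, -10, 0, 0], [0.2, -12, 0, 0], [0.3, -14, 0, 0], [0.3, -16, 0, 0], [0.3, -18, 0, 0], [0.4, -20, 0, 0]]
  ]
}}

```text
t: 18.75
ee_pos: [0.5816, -0.0409, 0.0187]
tcp_rot: [-0.033, 3.141, 0.01]
wrist_force: [-0.7, 2.5, 3.5]
gripper_width: 0.131
```

>>> {"api": "apply_moves", "payload": {
  "deltas": [
    [[0, -2, 0, 0], [0.1, -4, 0, 0], [0.1, -6, 0, 0], [0.2, -8, 0, 0], [0.2, -10, 0, 0], [0.2, -12, 0, 0], [0.3, -14, 0, 0], [0.3, -17, 0, 0], [0.3, -21, 0, 0], [0.4, -25, 0, 0]]
  ]
}}

```text
t: 20.0
ee_pos: [0.582, -0.0662, 0.0187]
tcp_rot: [-0.033, 3.141, 0.01]
wrist_force: [0.5, 1.8, 2.9]
gripper_width: 0.13
```

>>> {"api": "apply_moves", "payload": {
  "deltas": [
    [[0, -4, 0, 0], [0.1, -9, 0, 0], [0.1, -14, 0, 0], [0.2, -19, 0, 0], [0.2, -24, 0, 0], [0.2, -28, 0, 0], [0.3, -30, 0, 0], [0.3, -30, 0, 0], [0.3, -30, 0, 0], [0.3, -30, 0, 0]]
  ]
}}

```text
t: 21.25
ee_pos: [0.5822, -0.0965, 0.0186]
tcp_rot: [-0.033, 3.141, 0.009]
wrist_force: [0.8, -1.6, 2.7]
gripper_width: 0.131
```

```bash
python3 w.py w10;  python3 - <<'E'
from h import *
import cv2
p=arm.grab_frame('side');save('s10',p)
a=cv2.imread('pics/s10.png')[150:300,230:430];cv2.imwrite('pics/s10z.png',cv2.resize(a,None,fx=3.5,fy=3.5,interpolation=cv2.INTER_CUBIC))
p=arm.grab_frame('top');save('t10',p)
a=cv2.imread('pics/t10.png')[165:265,240:480];cv2.imwrite('pics/t10z.png',cv2.resize(a,None,fx=3.3,fy=3.3,interpolation=cv2.INTER_CUBIC))
E
```

```text
21.25 [-0.167  0.492 -0.205  0.874  0.006 -0.188] [ 0.5822 -0.0965  0.0186] toolx yaw -178.80898267121734 [ 0.8 -1.6  2.7] [-0.5   0.06  0.05] 0.13081526504522067
```

View pics/s10z.png

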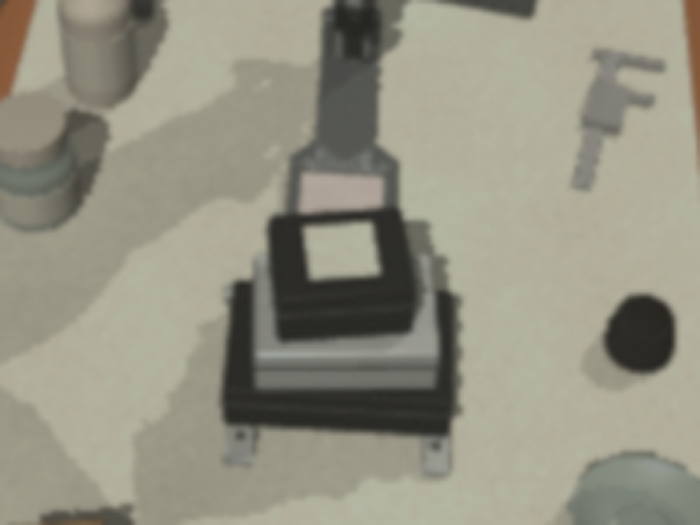

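View pics/w10.png

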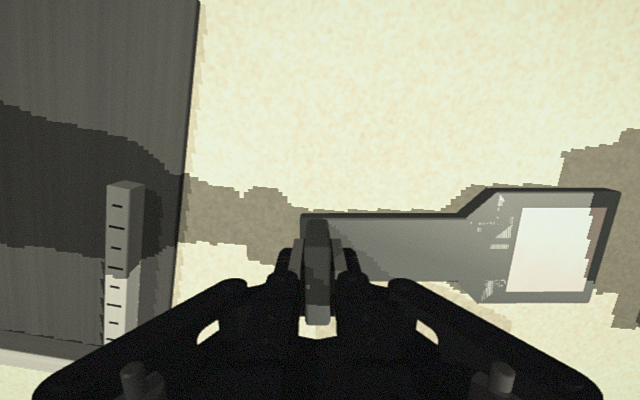

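View pics/t10z.png

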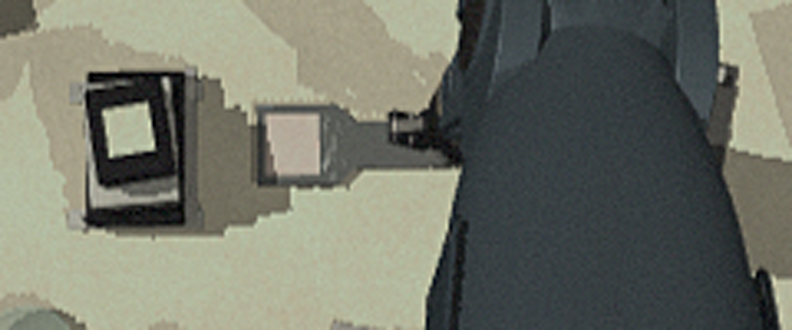

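>>> {"api": "apply_moves", "payload": {
  "deltas": [
    [[0, 0, 3, 0], [0, 0, 12, 0], [-5, 0, 25, 0], [-20, -5, 40, 0], [-45, -10, 55, 0], [-75, -15, 62, 0], [-105, -20, 65, 0], [-130, -25, 65, 0], [-145, -30, 65, 0], [-150, -30, 65, 0]]
  ]
}}

```text
t: 22.65
ee_pos: [0.4316, -0.1269, 0.0842]
tcp_rot: [-0.031, 3.14, 0.009]
wrist_force: [-0.0, -0.3, -1.4]
gripper_width: 0.122
```

```bash
python3 - <<'E'
from h import *
import pickle
o,p=pickle.load(open('w10.pkl','rb'))
a=p['frame'][160:320,290:640][:,:,::-1];cv2.imwrite('pics/w10z.png',cv2.resize(a,None,fx=2.28,fy=2.28,interpolation=cv2.INTER_CUBIC))
o=arm.observe();print(o['ee_pos'],o['gripper_width'],o['wrist_force'])
E
```

```text
[ 0.43155258 -0.12692898  0.08424621] 0.12200560920532554 [-0.02718828 -0.25589367 -1.42911184]
```

View pics/w10z.png

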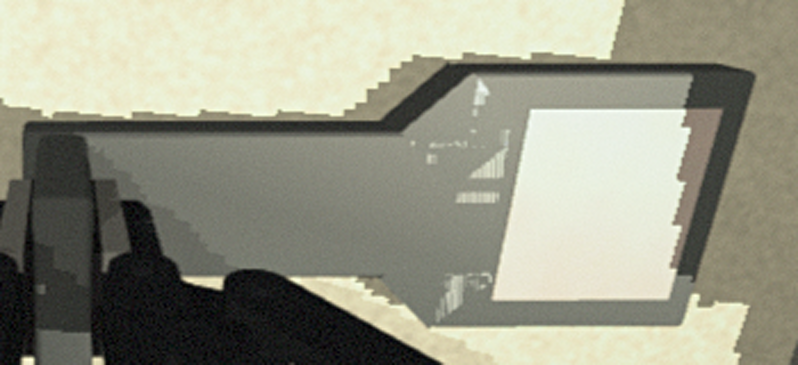

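```bash
python3 - <<'E'
from h import *
import pickle
o,p=pickle.load(open('w10.pkl','rb'))
T=np.eye(4);T[:3,:3]=cv2.Rodrigues(o['tcp_rot'])[0];T[:3,3]=o['ee_pos']
def tl(n,u,v,z):
    X=unproj(p,(290+u/2.28,160+v/2.28),z,o); d=X-o['ee_pos']
    th=np.radians(91.19); print(n,(X*1000).round(1),'along',round(1000*(d[0]*np.cos(th)+d[1]*np.sin(th)),1),'left',round(1000*(-d[0]*np.sin(th)+d[1]*np.cos(th)),1))
tl('far L',752,74,.011);tl('far R',685,325,.011);tl('neckshoulder L',402,132,.011);tl('sh R',383,276,.011)
tl('far part L',480,73,.011);tl('far part R',432,325,.011);tl('neck R',180,275,.011);tl('neck L',110,132,.011);tl('end L bottom',25,123,0)
E
```

```text
far L [546.3  65.4  11. ] along 162.7 left 32.5
far R [614.9  69.   11. ] along 164.8 left -36.1
neckshoulder L [562.3 -15.4  11. ] along 81.6 left 18.2
sh R [601.7 -13.8  11. ] along 82.3 left -21.2
far part L [547.3   0.7  11. ] along 97.9 left 32.9
far part R [616.    1.5  11. ] along 97.3 left -35.9
neck R [602.3 -66.5  11. ] along 29.6 left -20.7
neck L [563.7 -86.2  11. ] along 10.8 left 18.3
end L bottom [ 565.4 -107.2    0. ] along -10.3 left 17.0
```

>>> {"api": "apply_moves", "payload": {
  "deltas": [
    [[0, -8, 0, -0.15], [0, -20, 0, -0.33], [0, -32, 0, -0.51], [0, -45, 0, -0.69], [4, -60, 0, -0.87], [10, -75, 0, -1.05], [18, -88, 0, -1.23], [26, -98, 0, -1.41], [33, -105, 0, -1.59], [39, -109, 0, -1.77]]
  ]
}}

```text
t: 23.9
ee_pos: [0.4714, -0.2363, 0.0841]
tcp_rot: [2.413, 2.003, 0.004]
wrist_force: [0.2, 0.6, -1.2]
gripper_width: 0.129
```

>>> {"api": "apply_moves", "payload": {
  "deltas": [
    [[0, 0, -4, 0], [0, 0, -10, 0], [0, 0, -14, 0], [0, 0, -14, 0], [0, 0, -14, 0], [0, 0, -14, 0], [0, 0, -14, 0], [0, 0, -14, 0], [0, 0, -14, 0], [0, 0, -14, 0]]
  ]
}}

```text
t: 25.15
ee_pos: [0.4714, -0.2363, 0.0702]
tcp_rot: [2.413, 2.003, 0.004]
wrist_force: [0.6, 0.3, -1.6]
gripper_width: 0.133
```

```bash
python3 w.py w11;  python3 - <<'E'
from h import *
p=arm.grab_frame('top');save('t11',p)
a=cv2.imread('pics/t11.png')[150:280,260:480];cv2.imwrite('pics/t11z.png',cv2.resize(a,None,fx=3.6,fy=3.6,interpolation=cv2.INTER_CUBIC))
E
```

```text
25.15 [-0.465  0.344 -0.301  0.92   0.     1.291] [ 0.4714 -0.2363  0.0702] toolx yaw 79.38118057928934 [ 0.6  0.3 -1.6] [ 0.08  0.15 -0.02] 0.13294271305258384
```

View pics/w11.png

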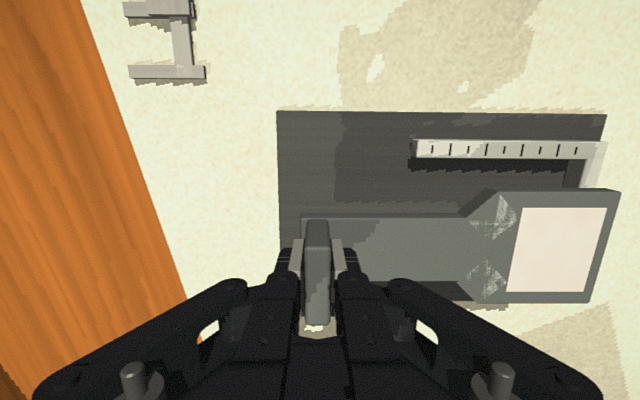

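View pics/t11z.png

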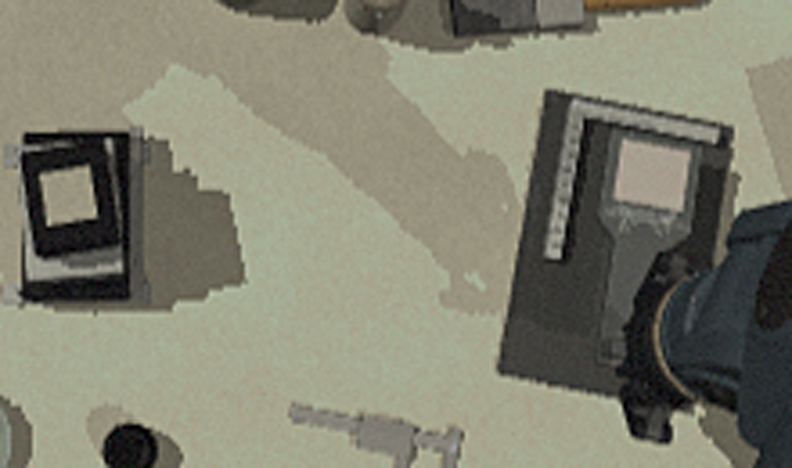

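```bash
python3 - <<'E'
from h import *
import pickle
o,p=pickle.load(open('w11.pkl','rb'))
a=p['frame'][100:310,400:640][:,:,::-1];cv2.imwrite('pics/w11z.png',cv2.resize(a,None,fx=3.3,fy=2.85*3.3/2.85,interpolation=cv2.INTER_CUBIC)[:600])
E
```

```text
(no output)
```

View pics/w11z.png

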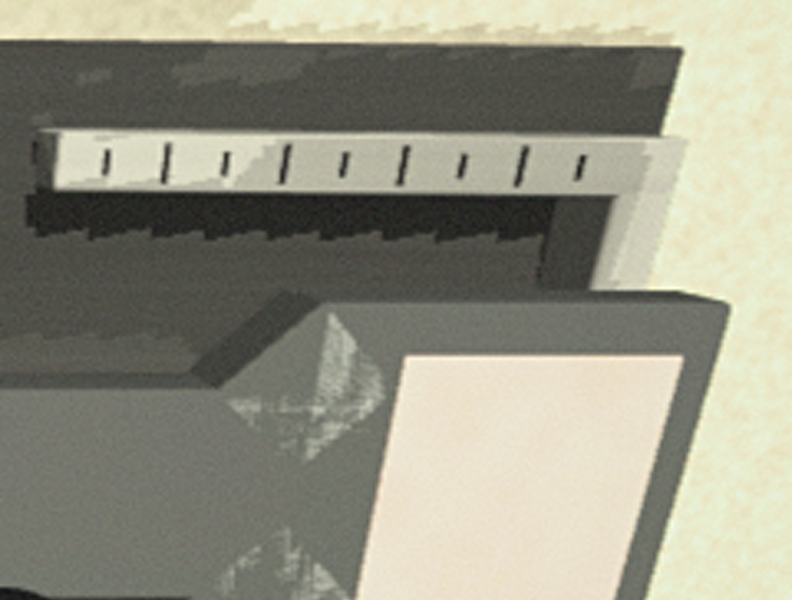

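```bash
python3 - <<'E'
from h import *
import pickle
o,p=pickle.load(open('w11.pkl','rb'))
f=lambda u,v,z: unproj(p,(400+u/3.3,100+v/3.3),z,o)*1000
A=f(55,188,.02);B=f(615,195,.02);print('fence start',A,'corner',B,np.linalg.norm(A-B),'yaw',np.degrees(np.arctan2(*(B-A)[[1,0]])))
S1=unproj(p,(277,110),.006,o)*1000;S2=f(683,47,.006);print('stage',S1,S2,np.linalg.norm(S1-S2),'yaw',np.degrees(np.arctan2(*(S2-S1)[[1,0]])))
C=f(728,304,.0626);D=f(325,303,.0626);N=f(215,387,.0626);N0=f(0,388,.0626)
print('carrier',C,D,np.linalg.norm(C-D),'yaw',np.degrees(np.arctan2(*(C-D)[[1,0]])),'neck yaw',np.degrees(np.arctan2(*(N-N0)[[1,0]])))
y=np.radians(-10.7);R=np.array([[np.cos(y),-np.sin(y)],[np.sin(y),np.cos(y)]])
print('corner minus carrier far-left, stage axes',R.T@(B-C)[:2])
g=o['ee_pos'][:2]*1000
print('corner from TCP stage axes',R.T@(B[:2]-g), 'stage corner from TCP',R.T@(S1[:2]-g),R.T@(S2[:2]-g))
E
```

```text
fence start [ 545.7613146  -203.67945002   20.        ] corner [ 657.8721457  -226.22314484   20.        ] 114.35495890951853 yaw -11.36964006279718
stage [ 459.15518441 -156.58937661    6.        ] [ 682.47064526 -201.23487918    6.        ] 227.7345295613966 yaw -11.305593039713099
carrier [ 638.76864456 -235.26033412   62.6       ] [ 573.66851726 -222.78193667   62.6       ] 66.2852696811865 yaw -10.85084578790227 neck yaw -10.460100863140873
corner minus carrier far-left, stage axes [17.09344034 12.42694023]
corner from TCP stage axes [181.3444183   44.53327541] stage corner from TCP [-26.84607682  76.06120152] [200.87573203  73.65418516]
```

>>> {"api": "apply_moves", "payload": {
  "deltas": [
    [[0, 0, -5, -0.003], [0, 0, -14, -0.006], [0, 0, -24, -0.008], [0, 0, -34, -0.008], [0, 0, -40, -0.008], [0, 0, -43, -0.008], [0, 0, -44, -0.008], [0, 0, -45, -0.008], [0, 0, -45.4, -0.008], [0, 0, -45.4, -0.008]]
  ]
}}

```text
t: 26.5
ee_pos: [0.4715, -0.2364, 0.0249]
tcp_rot: [2.421, 1.993, 0.004]
wrist_force: [0.6, -0.3, -2.0]
gripper_width: 0.131
```

```bash
python3 w.py w12;  python3 - <<'E'
import cv2
a=cv2.imread('pics/w12.png')[100:310,250:640];cv2.imwrite('pics/w12z.png',cv2.resize(a,None,fx=2.05,fy=2.05,interpolation=cv2.INTER_CUBIC))
E
```

```text
26.5 [-0.465  0.393 -0.363  0.809  0.     1.299] [ 0.4715 -0.2364  0.0249] toolx yaw 78.92213284234502 [ 0.6 -0.3 -2. ] [0.   0.08 0.01] 0.13065607872279858
```

View pics/w12z.png

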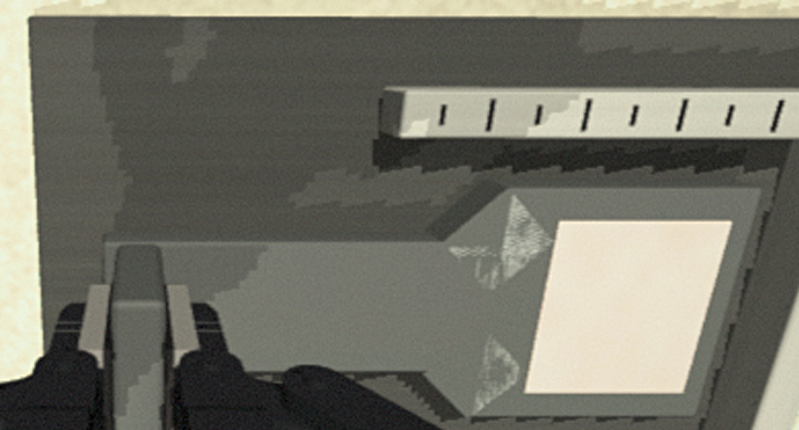

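```bash
python3 - <<'E'
from h import *
import pickle
o,p=pickle.load(open('w12.pkl','rb'))
a=p['frame'][130:310,460:640][:,:,::-1];cv2.imwrite('pics/w12y.png',cv2.resize(a,None,fx=3.3,fy=3.3,interpolation=cv2.INTER_CUBIC))
f=lambda u,v,z: unproj(p,(250+u/2.05,100+v/2.05),z,o)*1000
A=f(405,137,.02);B=f(790,137,.02);C=f(760,188,.0173);D=f(513,188,.0173)
y=np.radians(-11.1);R=np.array([[np.cos(y),-np.sin(y)],[np.sin(y),np.cos(y)]])
for n,q in zip('ABCD',(A,B,C,D)): print(n,R.T@(q[:2]-o['ee_pos'][:2]*1000))
print(R)
E
```

```text
A [67.56072274 46.11341369]
B [165.12637284  46.05538966]
C [164.35466225  32.15517463]
D [98.97343958 32.23284613]
[[ 0.98129266  0.19252197]
 [-0.19252197  0.98129266]]
```

View pics/w12y.png

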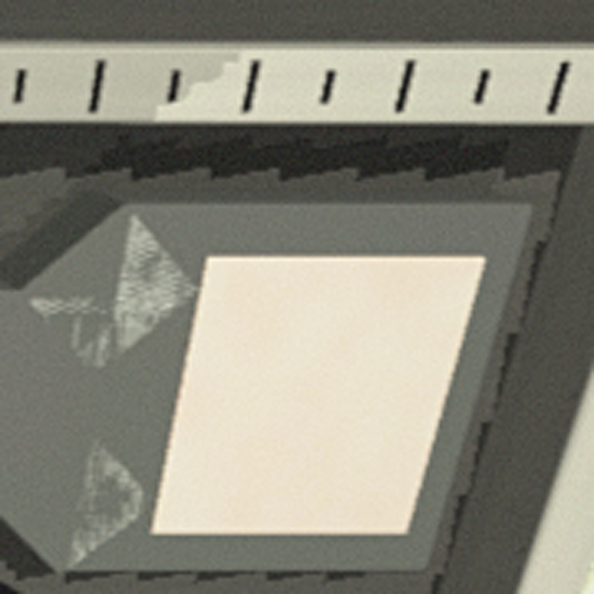

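>>> {"api": "apply_moves", "payload": {
  "deltas": [
    [[0, 0, -0.5, 0], [0, 0, -0.7, 0], [2, 1, -0.7, 0], [4, 2, -0.7, 0], [6.5, 3, -0.7, 0], [9, 4, -0.7, 0], [11.5, 5.2, -0.7, 0], [14, 6.4, -0.7, 0], [15.5, 7, -0.7, 0], [15.7, 7.1, -0.7, 0]]
  ]
}}

```text
t: 27.8
ee_pos: [0.4868, -0.2294, 0.0246]
tcp_rot: [2.421, 1.993, 0.003]
wrist_force: [-4.0, -0.2, 7.1]
gripper_width: 0.133
```

```bash
python3 w.py w13;  python3 - <<'E'
import cv2
a=cv2.imread('pics/w13.png')[100:310,250:640];cv2.imwrite('pics/w13z.png',cv2.resize(a,None,fx=2.05,fy=2.05,interpolation=cv2.INTER_CUBIC))
E
```

```text
27.8 [-4.400e-01  4.080e-01 -3.370e-01  8.200e-01 -1.000e-03  1.324e+00] [ 0.4868 -0.2294  0.0246] toolx yaw 78.91580014309865 [-4.  -0.2  7.1] [-0.03  1.09  0.02] 0.13302074138674982
```

View pics/w13z.png

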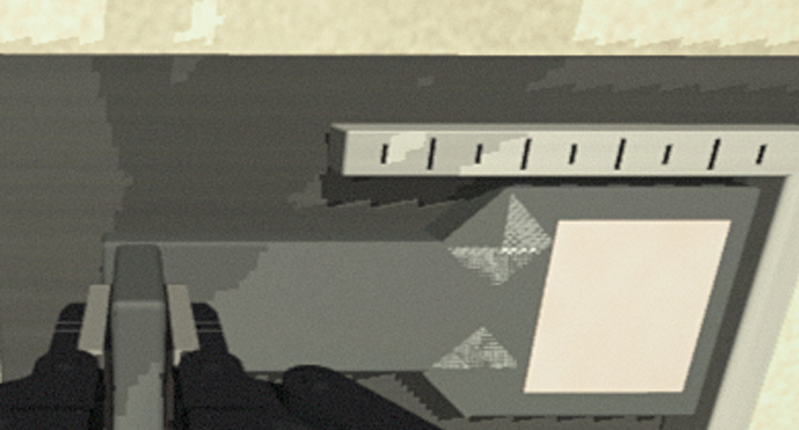

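>>> {"api": "apply_moves", "payload": {
  "deltas": [
    [[0.3, 0.2, 0, 0], [0.9, 0.4, 0, 0], [1.5, 0.6, 0, 0], [2.1, 0.8, 0, 0], [2.7, 0.9, 0, 0], [3.2, 1, 0, 0], [3.7, 1.1, 0, 0], [4, 1.1, 0, 0], [4.2, 1.1, 0, 0], [4.2, 1.1, 0, 0]]
  ]
}}

```text
t: 29.1
ee_pos: [0.4892, -0.2283, 0.0246]
tcp_rot: [2.423, 1.993, -0.001]
wrist_force: [-9.7, -0.8, 8.8]
gripper_width: 0.128
```

```bash
python3 w.py w14;  python3 - <<'E'
import cv2
a=cv2.imread('pics/w14.png')[160:310,420:640];cv2.imwrite('pics/w14z.png',cv2.resize(a,None,fx=3.6,fy=3.6,interpolation=cv2.INTER_CUBIC))
E
```

```text
29.1 [-0.435  0.412 -0.33   0.826 -0.002  1.329] [ 0.4892 -0.2283  0.0246] toolx yaw 78.88137476851715 [-9.7 -0.8  8.8] [-0.24  1.9  -0.01] 0.12828752913988833
```

View pics/w14z.png

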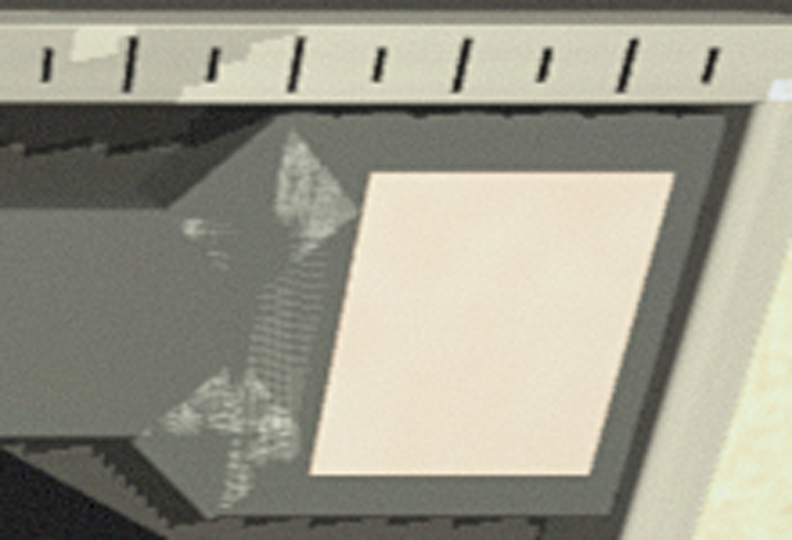

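```bash
python3 - <<'E'
from h import *
import pickle
o,p=pickle.load(open('w14.pkl','rb'))
f=lambda u,v,z: unproj(p,(420+u/3.6,160+v/3.6),z,o)*1000
y=np.radians(-11.1);R=np.array([[np.cos(y),-np.sin(y)],[np.sin(y),np.cos(y)]])
for n,u,v,z in [('fence corner',755,103,.02),('fence side',5,103,.02),('end fence low',625,535,.02),('car C',725,118,.017),('car D',285,116,.017),('car far R',610,513,.017)]:
  print(n,R.T@(f(u,v,z)[:2]-o['ee_pos'][:2]*1000))
E
```

```text
fence corner [164.66569293  34.57643618]
fence side [55.00303691 34.68853139]
end fence low [165.20414765 -38.8126669 ]
car C [164.22812264  31.57743881]
car D [98.19819187 31.95564199]
car far R [164.91323543 -36.70951451]
```

>>> {"api": "apply_moves", "payload": {
  "deltas": [
    [[0.8, 0.2, 0.3, 0], [0.9, 0.6, 0.3, 0], [1, 1, 0.3, 0], [1.1, 1.5, 0.3, 0], [1.2, 2, 0.3, 0], [1.3, 2.5, 0.3, 0], [1.4, 3, 0.3, 0], [1.5, 3.4, 0.3, 0], [1.6, 3.8, 0.3, 0], [1.6, 3.8, 0.3, 0]]
  ]
}}

```text
t: 30.4
ee_pos: [0.4896, -0.2254, 0.0247]
tcp_rot: [2.425, 1.991, -0.005]
wrist_force: [-7.8, -4.7, 2.4]
gripper_width: 0.128
```

```bash
python3 w.py w15;  python3 - <<'E'
import cv2
a=cv2.imread('pics/w15.png')[160:310,420:640];cv2.imwrite('pics/w15z.png',cv2.resize(a,None,fx=3.6,fy=3.6,interpolation=cv2.INTER_CUBIC))
E
```

```text
30.4 [-0.429  0.412 -0.33   0.827 -0.005  1.338] [ 0.4896 -0.2254  0.0247] toolx yaw 78.78339651062973 [-7.8 -4.7  2.4] [-1.05  1.61 -0.62] 0.12825303816035552
```

View pics/w15z.png

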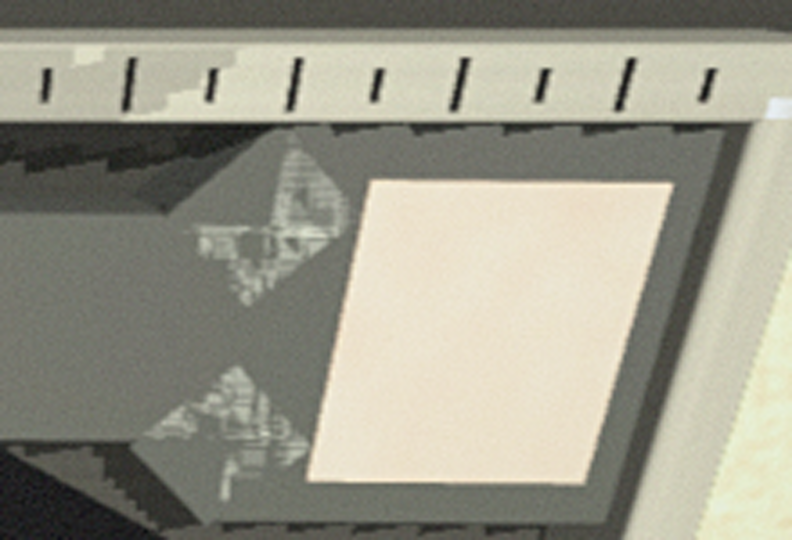

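>>> {"api": "apply_moves", "payload": {
  "deltas": [
    [[-0.5, 0.1, 0.2, 0], [-1, 0.2, 0.2, 0], [-1, 0.2, 0.2, 0.004], [-1, 0.2, 0.2, 0.008], [-1, 0.4, 0.2, 0.01], [-0.9, 0.6, 0.2, 0.01], [0, 0.4, 0.2, 0.01], [0.8, 0.2, 0.2, 0.01], [1.2, 0.1, 0.2, 0.01], [1.2, 0.1, 0.2, 0.01]]
  ]
}}

```text
t: 31.7
ee_pos: [0.4895, -0.2258, 0.0248]
tcp_rot: [2.416, 2.003, -0.009]
wrist_force: [-6.2, -6.6, 1.8]
gripper_width: 0.13
```

```bash
python3 w.py w16;  python3 - <<'E'
import cv2
a=cv2.imread('pics/w16.png')[160:310,420:640];cv2.imwrite('pics/w16z.png',cv2.resize(a,None,fx=3.6,fy=3.6,interpolation=cv2.INTER_CUBIC))
E
```

```text
31.7 [-0.428  0.413 -0.328  0.83  -0.007  1.329] [ 0.4895 -0.2258  0.0248] toolx yaw 79.30024328074587 [-6.2 -6.6  1.8] [-1.33  1.02 -0.68] 0.12952624265033352
```

View pics/w16z.png

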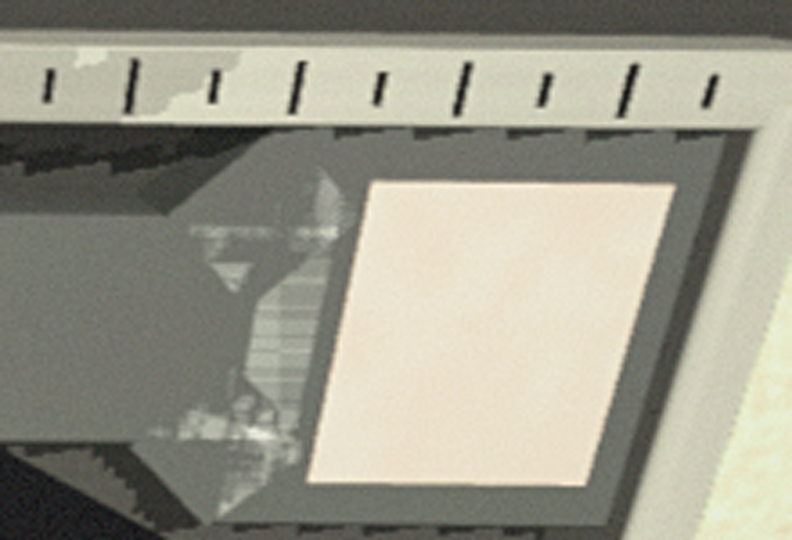

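```bash
cat > ang.py <<'E'
from h import *
import pickle,sys
o,p=pickle.load(open(sys.argv[1]+'.pkl','rb'))
g=cv2.GaussianBlur(cv2.cvtColor(p['frame'],cv2.COLOR_RGB2GRAY).astype(np.float32),(0,0),1)
def edge(u0,u1,va,vb,sgn):
    us=np.arange(u0,u1);vs=[]
    for u in us:
        d=sgn*np.diff(g[va:vb,u]);k=int(np.argmax(d));
        if 0<k<len(d)-1:
            a,b,c=d[k-1:k+2];k=k+0.5*(a-c)/(a-2*b+c+1e-9)
        vs.append(va+k+.5)
    vs=np.array(vs);m=np.ones(len(us),bool)
    for _ in range(5):
        c=np.polyfit(us[m],vs[m],1);r=abs(vs-np.polyval(c,us));m=r<max(.4,1.5*np.median(r))
    return c,us,m.sum()
def edgev(v0,v1,ua,ub,sgn):
    vv=np.arange(v0,v1);uu=[]
    for v in vv:
        d=sgn*np.diff(g[v,ua:ub]);k=int(np.argmax(d))
        if 0<k<len(d)-1:
            a,b,c=d[k-1:k+2];k=k+0.5*(a-c)/(a-2*b+c+1e-9)
        uu.append(ua+k+.5)
    uu=np.array(uu);m=np.ones(len(vv),bool)
    for _ in range(5):
        c=np.polyfit(vv[m],uu[m],1);r=abs(uu-np.polyval(c,vv));m=r<max(.4,1.5*np.median(r))
    return c,vv,m.sum()
def yaw(P,Q): return np.degrees(np.arctan2(*(Q-P)[[1,0]]))
def hz(u0,u1,va,vb,s,z):
    c,us,n=edge(u0,u1,va,vb,s);P,Q=[unproj(p,(u,np.polyval(c,u)),z,o)*1000 for u in (u0,u1)]
    return yaw(P,Q),n,len(us),c,P,Q
def vt(v0,v1,ua,ub,s,z):
    c,vs,n=edgev(v0,v1,ua,ub,s);P,Q=[unproj(p,(np.polyval(c,v),v),z,o)*1000 for v in (v0,v1)]
    return yaw(Q,P)-90,n,len(vs),c,P,Q
E
cat > a16.py <<'E'
from ang import *
print('label top',hz(526,602,204,217,1,.0173))
print('label bottom',hz(508,580,288,300,-1,.0173))
print('fence inner top',hz(424,620,188,200,-1,.02))
E
python3 a16.py w16; python3 a16.py w15
```

```text
label top (np.float64(-11.27770878911342), np.int64(76), 76, array([9.88247791e-03, 2.04655848e+02]), array([ 605.7811199 , -225.14522416,   17.3       ]), array([ 646.50113879, -233.26541325,   17.3       ]))
label bottom (np.float64(-11.511950905342367), np.int64(72), 72, array([1.28518763e-02, 2.87068552e+02]), array([ 595.99655082, -276.57572965,   17.3       ]), array([ 638.19094513, -285.1694419 ,   17.3       ]))
fence inner top (np.float64(-11.146921511659597), np.int64(196), 196, array([7.77672067e-03, 1.90249177e+02]), array([ 551.02728663, -204.78101018,   20.        ]), array([ 652.46965483, -224.7694978 ,   20.        ]))
label top (np.float64(-11.919759391514956), np.int64(76), 76, array([1.13911587e-02, 2.03436409e+02]), array([ 606.02401336, -225.57765087,   17.3       ]), array([ 646.77468683, -234.17984339,   17.3       ]))
label bottom (np.float64(-11.71021182819955), np.int64(72), 72, array([6.80638507e-03, 2.89915509e+02]), array([ 595.71984876, -276.9899801 ,   17.3       ]), array([ 637.90163031, -285.73324788,   17.3       ]))
fence inner top (np.float64(-11.149484603787487), np.int64(196), 196, array([-1.42996709e-03,  1.93968295e+02]), array([ 551.37848696, -204.82087268,   20.        ]), array([ 652.76200804, -224.80247636,   20.        ]))
```

>>> {"api": "apply_moves", "payload": {
  "deltas": [
    [[-0.5, 0.1, 0.1, 0], [-1, 0.2, 0.1, 0], [-1, 0.2, 0.1, 0.003], [-1, 0.2, 0.1, 0.006], [-1, 0.4, 0.1, 0.008], [-0.9, 0.6, 0.1, 0.008], [0, 0.5, 0.1, 0.008], [0.7, 0.3, 0.1, 0.008], [1.0, 0.2, 0.1, 0.008], [1.0, 0.2, 0.1, 0.008]]
  ]
}}

```text
t: 33.0
ee_pos: [0.4889, -0.2259, 0.0249]
tcp_rot: [2.41, 2.012, -0.014]
wrist_force: [-6.3, -7.3, 3.2]
gripper_width: 0.13
```

```bash
python3 w.py w17; python3 a16.py w17
```

```text
33.0 [-0.428  0.414 -0.327  0.832 -0.009  1.323] [ 0.4889 -0.2259  0.0249] toolx yaw 79.70251121304013 [-6.3 -7.3  3.2] [-1.41  1.11 -0.93] 0.12969453691098443
label top (np.float64(-11.22500552458396), np.int64(76), 76, array([1.64563981e-02, 2.02265125e+02]), array([ 604.94145677, -224.93101018,   17.3       ]), array([ 645.60435981, -233.00092562,   17.3       ]))
label bottom (np.float64(-11.223375110248059), np.int64(72), 72, array([1.60443836e-02, 2.86565439e+02]), array([ 595.56786512, -276.53422928,   17.3       ]), array([ 637.71929616, -284.89830967,   17.3       ]))
fence inner top (np.float64(-11.139892456269646), np.int64(196), 196, array([1.50842961e-02, 1.87468183e+02]), array([ 550.18050199, -204.58114515,   20.        ]), array([ 651.49541655, -224.53160734,   20.        ]))
```

>>> {"api": "apply_moves", "payload": {
  "deltas": [
    [[0.4, 0.0, 0.1, 0.002], [0.8, 0, 0.1, 0.002], [1.2, 0.0, 0.1, 0.002], [1.5, 0.0, 0.1, 0.002], [1.8, 0.05, 0.1, 0.002], [1.8, 0.05, 0.1, 0.002], [1.8, 0.2, 0.1, 0.002], [1.8, 0.4, 0.1, 0.002], [1.8, 0.5, 0.1, 0.002], [1.8, 0.5, 0.1, 0.002]]
  ]
}}

```text
t: 34.3
ee_pos: [0.4889, -0.2259, 0.025]
tcp_rot: [2.41, 2.013, -0.018]
wrist_force: [-8.1, -7.6, 4.1]
gripper_width: 0.129
```

```bash
python3 w.py w18; python3 a16.py w18; python3 - <<'E'
import cv2
a=cv2.imread('pics/w18.png')[160:310,420:640];cv2.imwrite('pics/w18z.png',cv2.resize(a,None,fx=3.6,fy=3.6,interpolation=cv2.INTER_CUBIC))
E
```

```text
34.3 [-0.426  0.415 -0.324  0.836 -0.011  1.323] [ 0.4889 -0.2259  0.025 ] toolx yaw 79.74638041221108 [-8.1 -7.6  4.1] [-1.54  1.15 -0.89] 0.12922573658307684
label top (np.float64(-11.247969285320316), np.int64(76), 76, array([1.8331026e-02, 2.0154485e+02]), array([ 604.8071259 , -224.88087514,   17.3       ]), array([ 645.32751202, -232.93938811,   17.3       ]))
label bottom (np.float64(-11.176134071849958), np.int64(72), 72, array([1.75024635e-02, 2.86222640e+02]), array([ 595.53987714, -276.60530066,   17.3       ]), array([ 637.57919579, -284.91111385,   17.3       ]))
fence inner top (np.float64(-11.130385899577835), np.int64(196), 196, array([1.62922203e-02, 1.87128754e+02]), array([ 550.1555321 , -204.58099966,   20.        ]), array([ 651.17565436, -224.45600204,   20.        ]))
```

View pics/w18z.png

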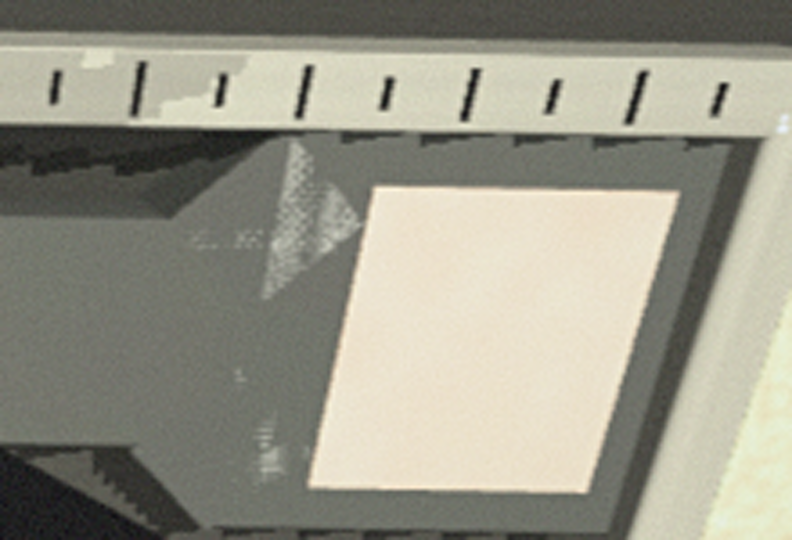

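>>> {"api": "apply_moves", "payload": {
  "deltas": [
    [[0.3, 0.1, 0, 0], [0.3, 0.1, 0, 0], [0.2, 0.1, 0, 0], [0.2, 0.1, 0, 0], [0.2, 0.1, 0, 0], [0.2, 0.1, 0, 0], [0.2, 0.1, 0, 0], [0.2, 0.1, 0, 0], [0.2, 0.1, 0, 0], [0.2, 0.1, 0, 0]]
  ]
}}

```text
t: 35.6
ee_pos: [0.4889, -0.2261, 0.0252]
tcp_rot: [2.41, 2.012, -0.019]
wrist_force: [-2.6, -5.5, 1.1]
gripper_width: 0.124
```

>>> {"api": "apply_moves", "payload": {
  "deltas": [
    [[0, 0, 0, 0], [0, 0, 0, 0], [0, 0, 0, 0], [0, 0, 0, 0], [0, 0, 0, 0], [0, 0, 0, 0], [0, 0, 0, 0], [0, 0, 0, 0], [0, 0, 0, 0], [0, 0, 0, 0]]
  ],
  "fingers": 36
}}

```text
t: 36.85
ee_pos: [0.489, -0.2261, 0.0252]
tcp_rot: [2.41, 2.012, -0.019]
wrist_force: [0.4, 0.3, 1.3]
gripper_width: 0.418
```

```bash
python3 w.py w19; python3 a16.py w19; python3 - <<'E'
import cv2
a=cv2.imread('pics/w19.png')[160:310,420:640];cv2.imwrite('pics/w19z.png',cv2.resize(a,None,fx=3.6,fy=3.6,interpolation=cv2.INTER_CUBIC))
E
```

```text
36.85 [-0.426  0.415 -0.324  0.836 -0.012  1.324] [ 0.489  -0.2261  0.0252] toolx yaw 79.71076986819331 [0.4 0.3 1.3] [-0.01 -0.    0.02] 0.4175043870933489
label top (np.float64(-11.213406535698239), np.int64(76), 76, array([1.71540800e-02, 2.01746096e+02]), array([ 604.9950254 , -225.06010374,   17.3       ]), array([ 645.54926758, -233.09992163,   17.3       ]))
label bottom (np.float64(-11.207085164290795), np.int64(72), 72, array([1.74157296e-02, 2.85173353e+02]), array([ 595.70581793, -276.36671876,   17.3       ]), array([ 637.76158929, -284.69939035,   17.3       ]))
fence inner top (np.float64(-11.15977574077445), np.int64(196), 196, array([1.61787793e-02, 1.86527528e+02]), array([ 550.30564279, -204.58287338,   20.        ]), array([ 651.39562772, -224.5254874 ,   20.        ]))
```

View pics/w19z.png

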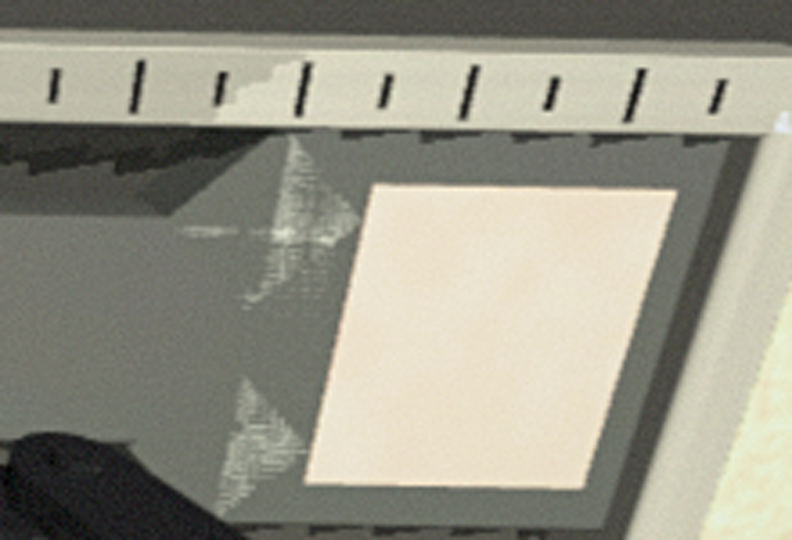

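View pics/w19.png

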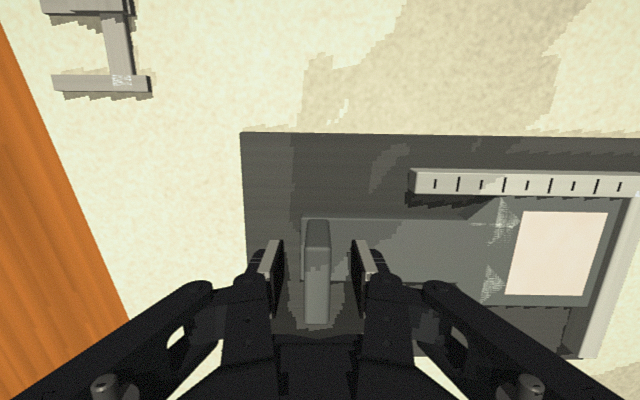

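>>> {"api": "apply_moves", "payload": {
  "deltas": [
    [[0, 0, 15, 0], [0, 0, 35, 0], [0, 0, 55, 0], [0, 0, 68, 0], [30, -14, 70, 0], [65, -30, 70, 0], [100, -46, 70, 0], [130, -60, 65, 0], [150, -69, 60, 0], [153, -69, 60, 0]]
  ]
}}

```text
t: 38.15
ee_pos: [0.6424, -0.2953, 0.0845]
tcp_rot: [2.411, 2.013, -0.02]
wrist_force: [0.1, -0.1, -0.1]
gripper_width: 0.423
```

```bash
python3 w.py w20; python3 - <<'E'
import cv2
a=cv2.imread('pics/w20.png')[0:300,100:500];cv2.imwrite('pics/w20z.png',cv2.resize(a,None,fx=2,fy=2,interpolation=cv2.INTER_CUBIC))
E
```

```text
38.15 [-0.426  0.623  0.227  1.179 -0.012  1.325] [ 0.6424 -0.2953  0.0845] toolx yaw 79.70709537527577 [ 0.1 -0.1 -0.1] [-0.01  0.01  0.  ] 0.4232262106631907
```

View pics/w20z.png

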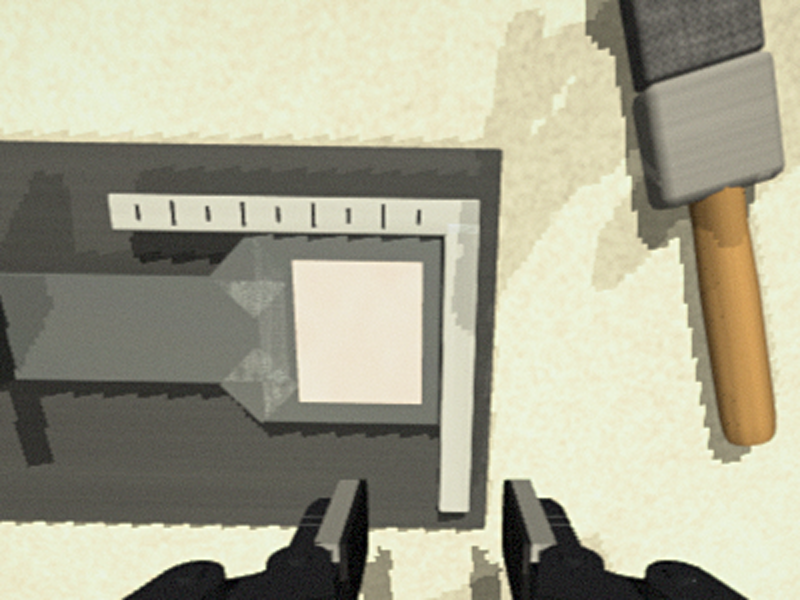

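```bash
python3 - <<'E'
import cv2
a=cv2.imread('pics/w20.png')[105:225,200:350];cv2.imwrite('pics/w20y.png',cv2.resize(a,None,fx=5,fy=5,interpolation=cv2.INTER_NEAREST))
E
```

```text
(no output)
```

View pics/w20y.png

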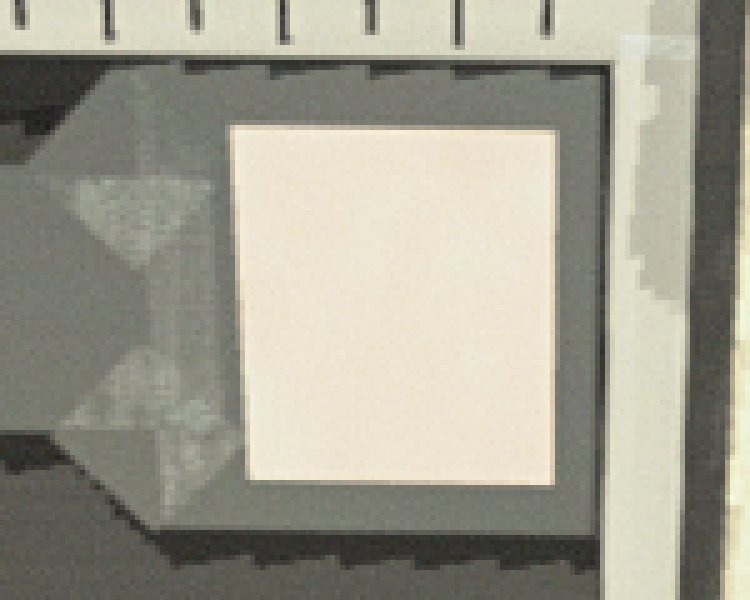

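```bash
python3 - <<'E'
from h import *
import pickle
o,p=pickle.load(open('w20.pkl','rb'))
g=cv2.cvtColor(p['frame'],cv2.COLOR_RGB2GRAY).astype(float)
for a,b in ((125,145),(160,180),(190,205)): print(np.arange(308,328),g[a:b,308:328].mean(0).round(0))
for a,b in ((225,245),(260,280),(295,312)): print('side rows 110-125 cols',a,g[110:128,a:b].mean(1).round(0))
print('px/mm', np.linalg.norm(proj(p,[[.64,-.23,.017]],o)-proj(p,[[.64,-.24,.017]],o))/10)
E
```

```text
[308 309 310 311 312 313 314 315 316 317 318 319 320 321 322 323 324 325
 326 327] [198. 200. 191. 149. 118. 120. 121. 121. 121. 121. 121. 111.  76.  69.
 156. 215. 221. 221. 219. 207.]
[308 309 310 311 312 313 314 315 316 317 318 319 320 321 322 323 324 325
 326 327] [231. 234. 213. 138. 116. 118. 120. 120. 120. 122. 116.  87.  62. 141.
 211. 221. 220. 221. 221. 217.]
[308 309 310 311 312 313 314 315 316 317 318 319 320 321 322 323 324 325
 326 327] [208. 212. 188. 119. 116. 119. 118. 119. 120. 119. 106.  76. 108. 187.
 222. 220. 220. 221. 220. 217.]
side rows 110-125 cols 225 [206. 213. 216. 215. 214. 182.  90.  62.  92. 111. 121. 120. 120. 119.
 120. 121. 120. 121.]
side rows 110-125 cols 260 [203. 204. 213. 212. 213. 211. 144.  58.  74. 104. 116. 120. 120. 120.
 120. 120. 119. 120.]
side rows 110-125 cols 295 [198. 200. 208. 212. 211. 211. 190. 101.  57.  92. 116. 121. 121. 121.
 121. 121. 122. 119.]
px/mm 1.4506300191925257
```

```bash
python3 - <<'E'
from h import *
import pickle
o,p=pickle.load(open('w20.pkl','rb'))
X=unproj(p,(321.5,170),.02,o)
Y=X.copy();Y[2]=.017;W=X.copy();W[2]=.006
print(X,proj(p,[X,Y,W],o))
c=unproj(p,(319.3,170),.017,o);print((X-c)*1000)
X=unproj(p,(270,116.3),.02,o);Y=X.copy();Y[2]=.017;W=X.copy();W[2]=.006;print(proj(p,[X,Y,W],o))
E
```

```text
[ 0.65151017 -0.26218417  0.02      ] [[321.5        170.        ]
 [321.46802732 169.29833053]
 [321.357916   166.88183794]]
[1.65665221 0.22833112 3.        ]
[[270.         116.3       ]
 [270.70659224 116.33408929]
 [273.13235256 116.45111921]]
```

>>> {"api": "apply_moves", "payload": {
  "deltas": [
    [[0, 0, 20, 0], [-30, 12, 30, 0], [-70, 27, 30, 0], [-110, 42, 30, 0], [-150, 57, 30, -0.005], [-185, 71, 30, -0.015], [-205, 79, 20, -0.015], [-207, 79, 0, -0.015], [-207, 79, -30, -0.015], [-207, 79, -52, -0.015]]
  ],
  "fingers": 0
}}

```text
t: 39.45
ee_pos: [0.4339, -0.2153, 0.0326]
tcp_rot: [2.426, 1.995, -0.02]
wrist_force: [0.2, -0.7, -0.2]
gripper_width: -0.0
```

```bash
python3 w.py w21
```

```text
39.45 [-0.453  0.329 -0.443  0.803 -0.012  1.312] [ 0.4339 -0.2153  0.0326] toolx yaw 78.85600927293224 [ 0.2 -0.7 -0.2] [-0.06 -0.03 -0.03] -0.00024256538841127735
```

View pics/w21.png

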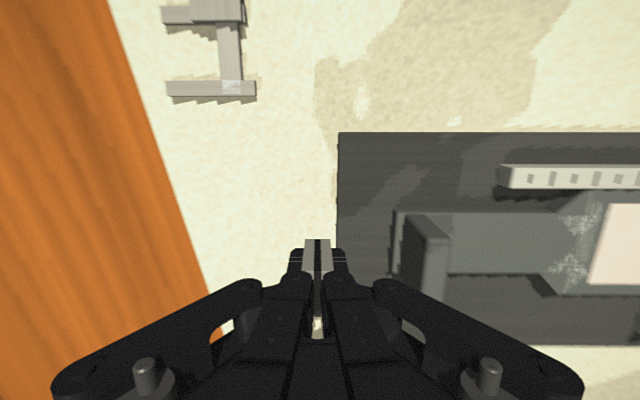

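>>> {"api": "apply_moves", "payload": {
  "deltas": [
    [[4, -0.8, 0, 0], [10, -2, 0, 0], [16, -3.1, 0, 0], [22, -4.3, 0, 0], [26, -5.1, 0, 0], [29, -5.7, 0, 0], [31, -6.1, 0, 0], [32.5, -6.4, 0, 0], [33.5, -6.6, 0, 0], [34.3, -6.8, 0, 0]]
  ]
}}

```text
t: 40.75
ee_pos: [0.4669, -0.2215, 0.0304]
tcp_rot: [-2.425, -1.994, 0.022]
wrist_force: [-0.9, 0.3, -0.9]
gripper_width: -0.001
```

```bash
python3 w.py w22
```

```text
40.75 [-0.436  0.38  -0.366  0.833 -0.011  1.329] [ 0.4669 -0.2215  0.0304] toolx yaw 78.85917931660889 [-0.9  0.3 -0.9] [-0.    0.03  0.06] -0.0009280601508006568
```

View pics/w22.png

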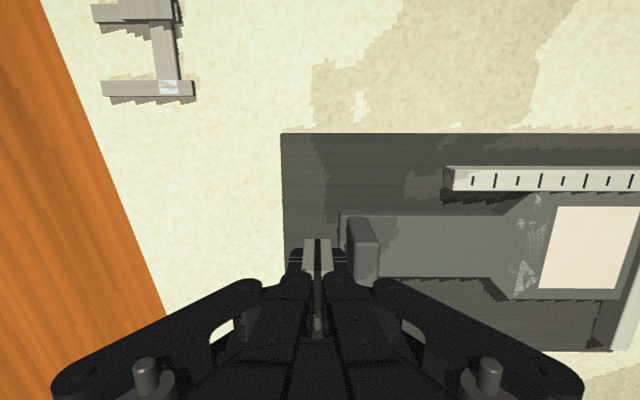

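>>> {"api": "apply_moves", "payload": {
  "deltas": [
    [[0.7, -0.1, 0, 0], [1.4, -0.2, 0, 0], [2, -0.4, 0, 0], [2.5, -0.5, 0, 0], [3, -0.6, 0, 0], [3.4, -0.7, 0, 0], [3.7, -0.7, 0, 0], [4, -0.8, 0, 0], [4, -0.8, 0, 0], [4, -0.8, 0, 0]]
  ]
}}

```text
t: 42.05
ee_pos: [0.4701, -0.2221, 0.0303]
tcp_rot: [-2.424, -1.993, 0.023]
wrist_force: [-6.2, 1.2, 4.0]
gripper_width: -0.003
```

>>> {"api": "apply_moves", "payload": {
  "deltas": [
    [[0.5, -0.1, 0, 0], [1, -0.2, 0, 0], [1.5, -0.3, 0, 0], [2, -0.4, 0, 0], [2.4, -0.5, 0, 0], [2.8, -0.6, 0, 0], [3, -0.6, 0, 0], [3, -0.6, 0, 0], [3, -0.6, 0, 0], [3, -0.6, 0, 0]]
  ]
}}

```text
t: 43.3
ee_pos: [0.4702, -0.2221, 0.0302]
tcp_rot: [-2.422, -1.99, 0.028]
wrist_force: [-14.9, 2.2, 12.5]
gripper_width: 0.0
```

>>> {"api": "apply_moves", "payload": {
  "deltas": [
    [[-4, 0.8, 0, 0], [-12, 2.4, 0, 0], [-20, 4, 10, 0], [-22, 4.5, 35, 0], [-22, 4.5, 60, 0], [0, 0, 80, 0], [45, -18, 85, 0], [95, -40, 85, 0], [145, -62, 75, 0.005], [172, -73, 54, 0.015]]
  ]
}}

```text
t: 44.55
ee_pos: [0.645, -0.2964, 0.0851]
tcp_rot: [-2.409, -2.01, 0.026]
wrist_force: [0.2, 1.0, 0.7]
gripper_width: 0.003
```

>>> {"api": "apply_moves", "payload": {
  "deltas": [
    [[0, 0, 0, 0], [0, 0, 0, 0], [0, 0, 0, 0], [0, 0, 0, 0], [0, 0, 0, 0], [0, 0, 0, 0], [0, 0, 0, 0], [0, 0, 0, 0], [0, 0, 0, 0], [0, 0, 0, 0]]
  ]
}}

```text
t: 45.8
ee_pos: [0.645, -0.2964, 0.0851]
tcp_rot: [-2.409, -2.01, 0.026]
wrist_force: [-1.4, 0.0, 1.0]
gripper_width: -0.001
```

```bash
python3 w.py w23; python3 - <<'E'
from h import *
import pickle
a=cv2.imread('pics/w23.png')[105:225,200:350];cv2.imwrite('pics/w23y.png',cv2.resize(a,None,fx=5,fy=5,interpolation=cv2.INTER_NEAREST))
o,p=pickle.load(open('w23.pkl','rb'))
g=cv2.cvtColor(p['frame'],cv2.COLOR_RGB2GRAY).astype(float)
for a,b in ((125,145),(160,180),(190,205)): print(np.arange(308,328),g[a:b,308:328].mean(0).round(0))
for a,b in ((225,245),(260,280),(295,312)): print('side rows 110-125 cols',a,g[110:128,a:b].mean(1).round(0))
E
```

```text
45.8 [-0.425  0.632  0.245  1.195 -0.013  1.326] [ 0.645  -0.2964  0.0851] toolx yaw 79.69378531532374 [-1.4  0.   1. ] [-0.   -0.03 -0.01] -0.0009920075245149933
[308 309 310 311 312 313 314 315 316 317 318 319 320 321 322 323 324 325
 326 327] [189. 136. 118. 119. 121. 121. 121. 122. 118.  99. 113. 180. 219. 220.
 221. 222. 220. 217. 216. 215.]
[308 309 310 311 312 313 314 315 316 317 318 319 320 321 322 323 324 325
 326 327] [208. 126. 116. 119. 120. 119. 121. 121. 109.  83. 142. 212. 221. 220.
 221. 220. 218. 216. 215. 216.]
[308 309 310 311 312 313 314 315 316 317 318 319 320 321 322 323 324 325
 326 327] [183. 119. 114. 118. 119. 119. 119. 115. 100. 118. 188. 222. 220. 220.
 221. 219. 218. 217. 217. 217.]
side rows 110-125 cols 225 [207. 216. 213. 215. 209. 128.  54.  80. 106. 118. 120. 118. 118. 118.
 118. 120. 120. 120.]
side rows 110-125 cols 260 [202. 212. 213. 211. 210. 173.  81.  65.  95. 113. 121. 120. 120. 119.
 120. 120. 119. 117.]
side rows 110-125 cols 295 [199. 201. 211. 209. 212. 209. 134.  55.  79. 109. 117. 123. 121. 121.
 120. 121. 121. 120.]
```

View pics/w23y.png

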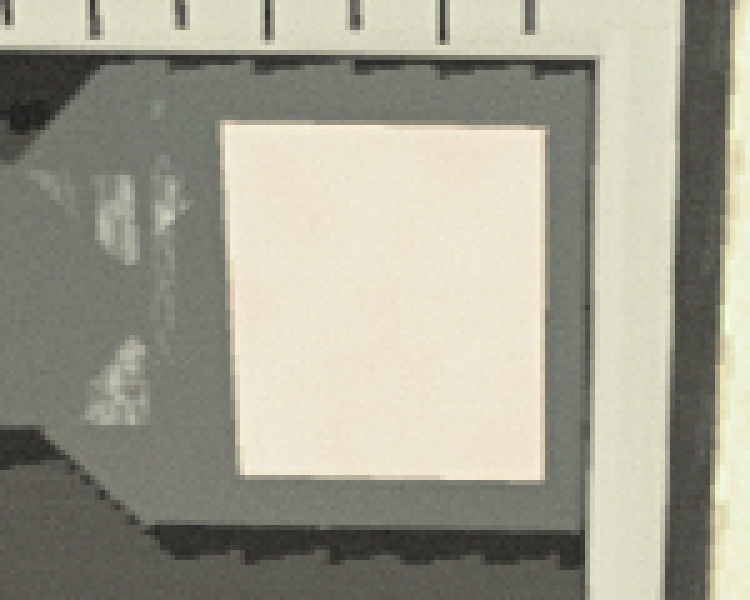

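```bash
cat > m.py <<'E'
from ang import *
y=np.radians(-11.15);R=np.array([[np.cos(y),-np.sin(y)],[np.sin(y),np.cos(y)]])
def rep(n,r): print(n,'yaw %.2f'%r[0],r[1],r[2],(R.T@r[4][:2]).round(2),(R.T@r[5][:2]).round(2))
d=0 
rep('label top',hz(250,305,124,136,1,.017)); rep('label bot',hz(252,303,195,206,-1,.017))
rep('carrier right',hz(238,308,206,214,-1,.017))
rep('fence side inner',hz(225,312,110,122,-1,.02))
rep('label far',vt(138,190,302,316,-1,.017)); rep('endfence',vt(130,260,314,326,1,.02))
E
python3 m.py w23; python3 m.py w20
```

```text
label top yaw -11.09 55 55 [ 640.97 -104.01] [ 680.02 -103.97]
label bot yaw -11.35 51 51 [ 639.8  -156.13] [ 678.63 -156.27]
carrier right yaw -11.21 70 70 [ 628.61 -164.1 ] [ 682.48 -164.16]
fence side inner yaw -11.21 87 87 [624.87 -94.51] [684.98 -94.58]
label far yaw -11.09 52 52 [ 682.58 -109.61] [ 682.62 -147.8 ]
endfence yaw -11.30 104 130 [ 689.88 -103.85] [ 689.62 -204.34]
label top yaw -11.28 55 55 [ 638.86 -103.77] [ 677.75 -103.85]
label bot yaw -11.44 51 51 [ 637.7  -155.93] [ 676.39 -156.12]
carrier right yaw -11.21 70 70 [ 626.57 -163.94] [ 680.23 -164.  ]
fence side inner yaw -11.20 87 87 [622.84 -94.35] [682.67 -94.4 ]
label far yaw -11.12 52 52 [ 681.85 -108.94] [ 681.87 -147.  ]
endfence yaw -11.29 126 130 [ 689.76 -103.19] [ 689.52 -203.36]
```

>>> {"api": "apply_moves", "payload": {
  "deltas": [
    [[0, 0, 20, 0], [0, 0, 45, 0], [0, 0, 75, 0], [-20, 0, 105, 0], [-50, -5, 130, 0], [-90, -15, 140, 0], [-130, -30, 140, 0], [-170, -45, 140, 0], [-205, -55, 140, 0], [-220, -60, 140, 0]]
  ]
}}

```text
t: 47.1
ee_pos: [0.4234, -0.3568, 0.2255]
tcp_rot: [-2.411, -2.009, 0.026]
wrist_force: [1.6, 0.7, 0.3]
gripper_width: 0.002
```

```bash
python3 - <<'E'
from h import *
for n in ('top','side'):
    p=arm.grab_frame(n);save(n+'F',p)
a=cv2.imread('pics/topF.png')[120:300,200:480];cv2.imwrite('pics/topFz.png',cv2.resize(a,None,fx=2.8,fy=2.8,interpolation=cv2.INTER_CUBIC))
a=cv2.imread('pics/sideF.png')[90:300,200:430];cv2.imwrite('pics/sideFz.png',cv2.resize(a,None,fx=2.8,fy=2.8,interpolation=cv2.INTER_CUBIC))
E
```

```text
(no output)
```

View pics/topFz.png

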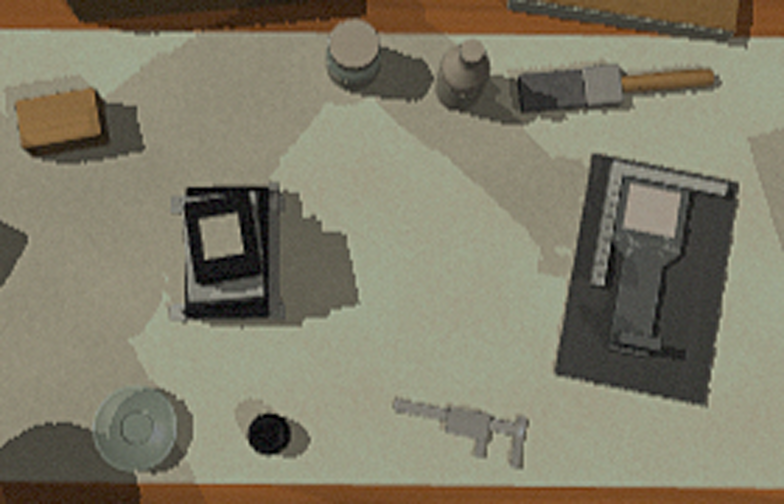

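View pics/sideFz.png

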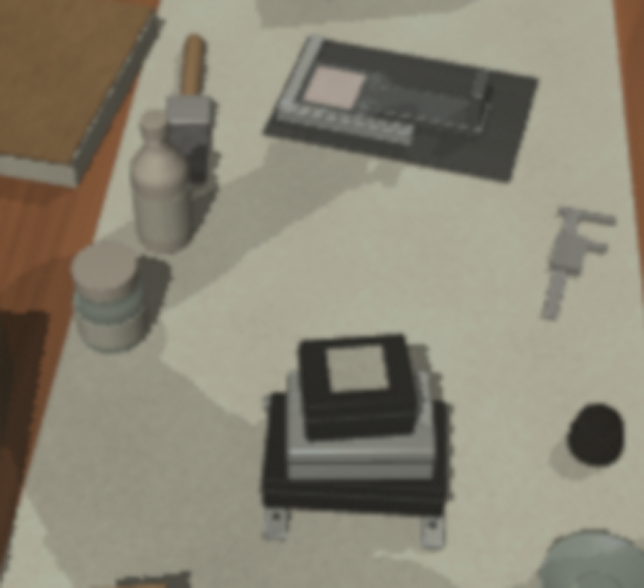

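The final pictures show the carrier in the fence corner, the cases stacked on the rails, and the other things where they were. I am handing the job in.

```bash
python3 -c "
from plant import arm
print(arm.finish_job())"
```

```text
the job is handed in; nothing more can be done
None
```

I drew the carrier out through the gate, laid it flat on the photo stage with the grip end towards the robot, and slid it home against both fences. I handed the job in at about 47 s of the 72 s allowed.

- **Drawing out:** The wrist picture showed the gate about 6 mm off centre, on the side away from the robot. I shifted the carrier about 5–6 mm that way while pulling. The highest pull I read was about 11 N, and I saw no sign of a shoulder catching on a post.
- **Cases:** In the last top and side pictures they stand stacked on the rails and look unshifted on one another. I judged that by eye and did not measure it.
- **Seating:** After I released the grip, the overhead picture still showed about 1 mm of dark gap at the end fence. I pushed the grip plate gently with the closed fingers, at about 15 N along the carrier, and the carrier moved the last 0.8 mm home.
- **Last check on the fences:**
  - The carrier's right edge lies 69.6 mm from the side fence. The carrier is 70 mm wide there, so it is flush within what the camera can resolve.
  - A thin dark line, about one pixel (under 1 mm), still shows along both fences. I took it for edge or shadow.
  - The carrier's angle agrees with the fences to about 0.2°.
- **Other things:** The jar, bottle, loupe, dish, brush, caliper and block look untouched, and the arm was raised clear of everything at the end.

**Where measurements disagreed:** The top, side and wrist cameras differed by up to about 6 mm on positions, so I worked from the wrist picture. While I was pressing the carrier against the side fence it turned about 0.5° in the grip, and I corrected that before letting go.

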